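# Free a glued carton from the flap press and set it on the bench scale

### The job

The glue on the long carton in the flap press has set: wind the press right up by its handwheel, lift the carton out of its jig and lay it flat, lengthwise and centred, on the platform of the bench scale. The roll of packing tape that lies on the scale has to be cleared from it into the open grey tray, lying flat. Set both down gently instead of dropping them, leave the press wound up, and leave everything else on the bench where it is.

Things in the scene. Friction and masses are not known exactly. Their poses are not given: they have to be found in the camera images.
- press_bed: Jig bed of the grey flap press, fixed, at another place and yaw each time, leaning 30 degrees towards the robot. Origin 75 mm above the table, on the bed's face where the screw axis meets it; x uphill, y along the carton, z off the bed = the screw axis. 100 mm along x, y -58 to 168 mm, 10 mm thick. A fence 8 mm high, 6 mm thick runs round the carton with 1.5 mm play.
- press_arm (a point): Top of the press arm on the screw axis, axes as press_bed, 146 mm off the bed. The grey arm, 22 mm thick, runs over the bed from 20 mm downhill to 80 mm uphill of this point, 44 mm wide, to a column that stands 50 to 80 mm uphill, 50 mm wide.
- pad (a point): Middle of the underside of the rubber pad on the screw stem, axes as press_bed: 50 mm (x) by 60 mm (y), 12 mm thick. It is 57 mm off the bed at wheel angle 0 and rises 25 mm per turn with stem and wheel. While down it keeps the carton's end in the jig; wound right up it is about 94 mm off the bed.
- press_wheel (a joint): Angle of the four-spoked steel handwheel on the screw, rad, 0 (closed) to 9.4 (top stop); starts at 0.1 to 1.2; grows anticlockwise looking down on it. Wheel and stem rise 3.98 mm per rad. It stays where left and takes 0.08 to 0.12 N m (3 N at the crank). 92 mm over the rim, rim 12 mm thick, its middle on the screw axis 156 mm off the bed at 0. Wound right up: 8.9 or more.
- crank_mid (a point): Middle of the black crank handle on the wheel: cylinder 21 mm across, 46 mm long, parallel to the screw axis, spinning freely on its own axis, so a hand can carry it round without turning itself. At wheel angle a it lies at press_bed (-36 cos a, -36 sin a, 188 + 3.98 a) mm; the rim's top is 26 mm below it. Turn about the screw axis, so the circle leans too.
- carton: Long plain cardboard carton, 64 mm (its x) by 200 mm (its y) by 55 mm high (its z), about 0.25 kg, starting in the jig with axes as press_bed. Origin: middle of its underside, at press_bed (0, 55, 0) mm to start with, so that one end is under the pad and the other reaches 155 mm to the +y side of the screw axis.
- scale: Grey bench scale with a steel platform, fixed, to the left or right. Platform 160 mm (its x) by 220 mm (its y), top 50 mm above the table; a black display 50 mm high stands on its +x side, x 88 to 128 mm. Origin: on the table under the middle of the platform, y along the platform's long side.
- tray: Open grey square tray, fixed, on the other side from the scale: 170 by 170 mm outside, walls 5 mm thick and 45 mm high, floor 5 mm thick. Origin: on the table under its middle.
- tape_roll: Roll of amber packing tape lying flat on the scale: 100 mm across, hole 76 mm (wall 12 mm), 48 mm high, about 0.16 kg. Origin: on its axis at the underside, z up.
- glue: White glue bottle, 60 mm across, 150 mm tall, standing. Origin: its base. Bystander: leave where it stands.
- label_roll: White roll of labels lying flat, 96 mm across, 75 mm high. Origin: middle of its underside. Bystander: leave where it stands.
- scanner: Barcode scanner on its foot, 110 mm long (x), 65 mm wide, 80 mm tall. Origin: under its middle. Bystander: leave where it stands.
- dispenser: Red tape dispenser holding a roll of tape on edge, 120 mm long (x), 60 mm wide, 84 mm tall. Origin: under its middle. Bystander: leave where it stands.
- cutter: Orange box cutter with blade drawn in, 26 by 150 mm (y), 18 mm high. Origin: middle of its underside. Bystander: leave where it stands.
There are look-alikes about, which are no part of the job. What is shaped like the tray but brown or purple is not meant. Leave any purple look-alike of the carton alone.

How it is judged:
By the outcome, as a careful person would: the job done as asked, in the order asked, and still so for the second after the job is handed in, with the robot touching nothing.
It also fails if it takes over 72 s, if anything falls off the work surface, if the arm or the gripper's body presses on something with over 40 N, if the wrist force passes 120 N, or if a joint passes its speed limit or range.

### The arm

A 7-joint arm with a two-finger parallel gripper is mounted at the origin on the work surface. World frame = base frame: x ahead of the robot, y to its left, z up, the work surface at z = 0. Lengths are in mm, angles in rad, forces in N, time in s.
With the tool pointing down it reaches from about 400 to 875 mm from the base axis. Payload 6.5 kg.
Tool frame: the origin (TCP) lies at the very end of the fingers, on their centre line; the grasp point (between the pads) lies 19 mm behind it; z points along the fingers, y is the line along which they close (so a half turn about z gives the same grasp; the last joint's range is limited). The gripper opens to 88 mm and grips with 3 to 60 N. Pads are 18 mm wide; open, the fingers measure 123 mm over their backs; the gripper's body (75 mm by 187 mm) begins 45 mm behind the grasp point.
Start: joints at [1.278, 0.536, -0.004, 1.538, 0.003, 1.067, -0.071], TCP at [146.156, -633.347, 238.716] pointing down, gripper open.
Joint ranges: [-2.7, 2.7], [-0.37, 2.16], [-1.27, 1.26], [0.24, 2.4], [-1.31, 4.45], [0.19, 1.91], [-2.76, 2.76]. Speed limits (rad/s): [2.39, 2.39, 3.14, 3.14, 3.14, 3.14, 3.14].

### API

Orientations are given as a unit quaternion [w, x, y, z].
In Python, from plant import ctrl gives the robot as it stands.
- The arm moves only by the tool servo_tool, never from a script. Its argument "commands" is a list of rows, each a list of 7 numbers: the shift along the tool's x, y, z in cm, then the turn, a rotation vector about the tool's x, y, z in rad, then the finger opening in cm, from 0 to 8.81. A call has 1 to 5 rows; each row shifts and turns the commanded pose from where the row before left it, along the tool's axes as they then stand; what a row does not reach is not made up. A row lasts 1/10 s, in which the tool goes at most 50 mm and 8.59 degrees, less where a joint would pass 70% of its speed; a pose out of reach is approached as far as the arm can. A call is refused whole if a number of a shift passes 5 or a number of a turn 0.15, either way. A call with a gripper value outside its range is refused whole. The fingers move at their own pace and stop on an object; "grip_force" is the grip in N (left out, the last holds). Time passes only in rows, so rows that do not move let the fingers close. It gives the time, the measured TCP pose, the force, the opening and the grip force at its end, in the units of the state.
- ctrl.read_state(): the state, without advancing time (a new reading comes with each control period).
- ctrl.capture(name): name is "scene" or "top" or "wrist"; returns a dict with "frame" (384x512x3 uint8, red, green, blue), "intrinsics" (3x3 intrinsics, pixels), "dist_coeffs" ([k1, k2, p1, p2, k3] as OpenCV has them; the pictures are not rectified), "position" and "attitude" of the camera in the world. Camera axes: x right, y up, looking along -z (the intrinsics and any distortion apply to the point x, -y, -z); pixel columns grow to the right and rows downward; lengths in mm; the calibration is good to about 2 mm. A picture is of the moment at which its call begins. There is no depth.
- ctrl.finish_job(): hands the job in; it is judged then, once.
The state is a dict: "time": time; "qpos": joint angles; "joint_velocities": joint speeds; "joint_torque": joint torques, N m; "tcp_pos": TCP position; "orientation": TCP orientation; "force": force on the tool from outside, world axes, zero at the start; "wrist_torque": the same for the moment, N m; "width": opening from 0.0 (shut) to 1.0 (fully open); "finger_force": force on a finger pad.
Only numpy, scipy, OpenCV 4.12 (cv2) and the standard library are available. Lean on these libraries where they do the work, as an engineer would, in place of code of your own. Each camera call takes 0.05 s, during which the arm holds its last target. There are 200 camera calls.

## Working session

There is one attempt and no reset: what is moved stays moved. The work goes in short steps, Python scripts to look and compute and a tool call to move; the robot and the scene stay as the last step left them, time stands still between calls to the robot, and variables do not carry over. Pictures are saved under pics/ and viewed, at most 10 in all, crops included, and the job is handed in when it is done.

Besides the shell and the picture viewer there is one more tool, called after ">>>" in YAML: its name, and indented under it one key for each argument. servo_tool: Moves the arm, as the interface text tells. Its arguments: {"type":"object","properties":{"commands":{"type":"array","items":{"type":"array","items":{"type":"number"}}},"grip_force":{"type":"number"}},"required":["commands"]}

```bash
ls; mkdir -p pics
python3 - <<'E'
from plant import ctrl
import cv2,json
for n in("scene","top"):
    c=ctrl.capture(n); cv2.imwrite(f"pics/{n}0.png",c["frame"][:,:,::-1])
    print(n,c["intrinsics"],c["dist_coeffs"],c["position"],c["attitude"])
print(ctrl.read_state())
E
```

```text
pics
scene [[364.2632957    0.         253.10740421]
 [  0.         364.2632957  189.02612924]
 [  0.           0.           1.        ]] [0.00886812 0.         0.         0.         0.        ] [ 897.11058414 -814.44502182  932.5239716 ] [0.89645599 0.37279959 0.09884051 0.21821477]
top [[393.38358671   0.         253.63302255]
 [  0.         393.38358671 193.86878178]
 [  0.           0.           1.        ]] [0.01052712 0.         0.         0.         0.        ] [ 275.22738276 -107.27725391 1524.74457803] [-0.69973352 -0.06586154  0.06481935  0.70840222]
{'time': 0.1, 'qpos': array([ 1.27779018,  0.53708743, -0.00442342,  1.53875726,  0.00261942,
        1.0673082 , -0.07117984]), 'joint_velocities': array([ 0.00089102, -0.00080302, -0.00011978, -0.00320561, -0.00200134,
        0.00139145,  0.00044708]), 'joint_torque': array([ 3.20539650e-03, -5.72078168e+01,  9.94510688e-01, -2.52231985e+01,
       -5.60692116e-02,  1.35040493e-02,  3.30317209e-05]), 'tcp_pos': array([ 146.01233441, -632.82264445,  237.93542619]), 'orientation': array([-7.61368372e-04,  9.93571471e-01,  1.13203923e-01, -1.57050222e-04]), 'force': array([ 0.10714824, -0.01802692,  0.2980521 ]), 'wrist_torque': array([-0.02024398,  0.02206458, -0.01853395]), 'finger_force': 0.0, 'width': 0.9967141767064078}
```

View pics/scene0.png

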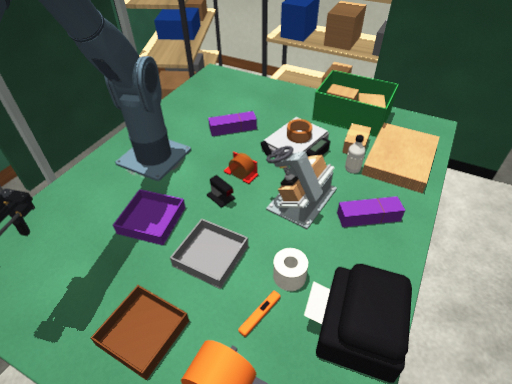

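View pics/top0.png

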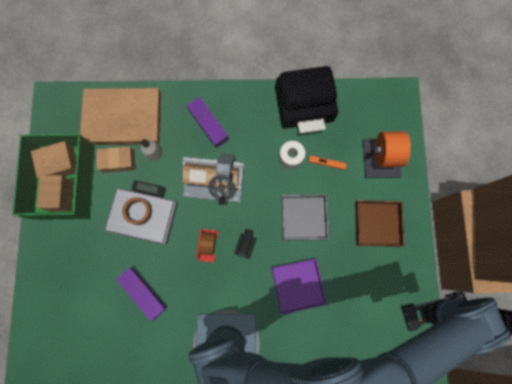

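The top view shows the grey press at about (215,180), the scale with the amber roll at (140,215), and the grey tray at (304,218). The brown tray (380,223) and purple tray (298,285) are look-alikes, as are the two purple cartons at (207,120) and (140,293). The cardboard carton under the press arm is the one meant. I'll confirm this in enlarged crops.

Run:
```python
import cv2,numpy as np
t=cv2.imread("pics/top0.png")[130:255,90:340]; s=cv2.imread("pics/scene0.png")[110:230,200:350]
cv2.imwrite("pics/topc.png",cv2.resize(t,None,fx=3.2,fy=3.2,interpolation=cv2.INTER_CUBIC))
cv2.imwrite("pics/scenec.png",cv2.resize(s,None,fx=5,fy=5,interpolation=cv2.INTER_CUBIC))
```

```text
(no output)
```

View pics/topc.png

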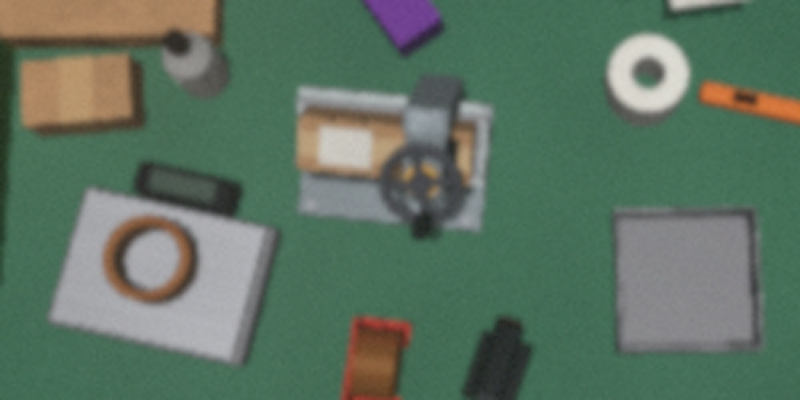

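View pics/scenec.png

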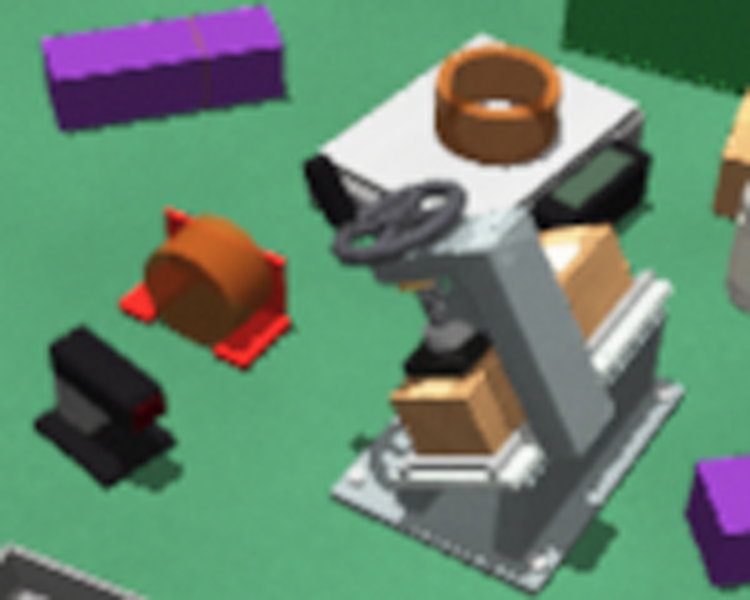

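The crops confirm it: amber roll centre (150,260) on the steel platform, cardboard carton with white label in the press, and the grey tray at (690,280). In the top crop the wheel hub is at (420,187) and the crank at (424,226). Next I fit the poses.

```bash
cat > h.py <<'E'
import numpy as np,cv2
from scipy.spatial.transform import Rotation as R
from scipy.optimize import least_squares
CAM={"scene":([[364.2632957,0,253.10740421],[0,364.2632957,189.02612924],[0,0,1]],.00886812,[897.11058414,-814.44502182,932.5239716],[0.89645599,0.37279959,0.09884051,0.21821477]),
"top":([[393.38358671,0,253.63302255],[0,393.38358671,193.86878178],[0,0,1]],.01052712,[275.22738276,-107.27725391,1524.74457803],[-0.69973352,-0.06586154,0.06481935,0.70840222])}
def rq(q): return R.from_quat(np.roll(q,-1))
def camof(c): return (c["intrinsics"],c["dist_coeffs"][0],c["position"],c["attitude"])
def get(c): return CAM[c] if isinstance(c,str) else c
def proj(c,P):
    K,k1,p,q=get(c); X=rq(q).inv().apply(np.atleast_2d(P)-p)*[1,-1,-1]
    return cv2.projectPoints(X,np.zeros(3),np.zeros(3),np.array(K),np.array([k1,0,0,0,0.]))[0][:,0]
def unproj(c,uv,z):
    K,k1,p,q=get(c); n=cv2.undistortPoints(np.array(uv,float).reshape(-1,1,2),np.array(K),np.array([k1,0,0,0,0.]))[:,0]
    d=rq(q).apply(np.c_[n[:,0],-n[:,1],-np.ones(len(n))]); p=np.array(p)
    return p+d*((z-p[2])/d[:,2])[:,None]
def bed(px,py,yaw): return np.array([px,py,75.]),R.from_euler("z",yaw)*R.from_euler("y",-np.pi/6)
def crank(a): return np.array([-36*np.cos(a),-36*np.sin(a),188+3.98*a])
def tq(*uv): return np.array(uv,float)/3.2+[90,130]
def sq(*uv): return np.array(uv,float)/5+[200,110]
def rows(pos,q,tp,tR,n=None):
    """tool-frame rows from pose to target"""
    r0=rq(q); rv=(r0.inv()*tR).as_rotvec(); d=np.array(tp)-pos
    n=n or int(max(np.ceil(np.linalg.norm(d)/40),np.ceil(np.linalg.norm(rv)/.13),1))
    r=r0; 
    for i in range(n):
        s=r.inv().apply(d/n)/10; print("[%.2f,%.2f,%.2f,%.3f,%.3f,%.3f]"%(*s,*rv/n)); r=r*R.from_rotvec(rv/n)
E
python3 - <<'E'
from h import *
print("bedR",bed(0,0,0)[1].as_matrix().round(2).tolist())
print("scale",unproj("top",tq((88,187),(268,228),(235,360),(50,320)),50).round(0).tolist())
t=unproj("top",tq((613,212),(757,207),(762,348),(618,353)),45);print("tray",t.round(0).tolist(),t.mean(0).round(1))
print("tape",unproj("top",tq((150,260)),98).round(1))
# (cam, pixel, bed point fn(a), weight)
obs=[("top",tq(420,187),lambda a:[0,0,156+3.98*a+6]),("top",tq(424,226),lambda a:crank(a)),
("top",tq(300,172),lambda a:[-32,155,55]),("top",tq(298,110),lambda a:[32,155,0]),
("scene",sq(402,222),lambda a:[0,0,156+3.98*a]),
("scene",sq(395,400),lambda a:[-32,-45,55]),("scene",sq(412,452),lambda a:[-32,-45,8]),("scene",sq(610,225),lambda a:[32,155,55]),("scene",sq(328,190),crank),("scene",sq(500,455),lambda a:[32,-45,8])]
def f(p,full=False):
    T,Rb=bed(*p[:3]); e=[proj(c,T+Rb.apply(np.array(fn(p[3]),float)))[0]-uv for c,uv,fn in obs]
    return np.array(e) if full else np.ravel(e)
s=least_squares(f,[500,80,0,.5],loss="soft_l1"); print("bed",s.x); print(f(s.x,True).round(1).tolist())
E
```

```text
bedR [[0.87, -0.0, -0.5], [0.0, 1.0, -0.0], [0.5, 0.0, 0.87]]
scale [[579.0, 413.0, 50.0], [527.0, 197.0, 50.0], [371.0, 232.0, 50.0], [421.0, 449.0, 50.0]]
tray [[542.0, -213.0, 45.0], [546.0, -385.0, 45.0], [378.0, -384.0, 45.0], [374.0, -215.0, 45.0]] [ 459.8 -299.3   45. ]
tape [[483.  321.2  98. ]]
bed [ 6.31420617e+02 -4.62357426e+00 -4.98012896e-02  6.43603001e+00]
[[0.3, -0.5], [-0.1, 0.1], [-0.7, -0.5], [2.2, -1.8], [-3.5, -6.1], [-0.1, 0.2], [2.5, 1.2], [-1.2, -1.5], [-2.8, -5.9], [1.1, -0.0]]
```

```bash
cat > fit.py <<'E'
from h import *
obs=[("top",tq(420,187),lambda a:[0,0,156+3.98*a+6]),("top",tq(424,226),lambda a:crank(a)),
("top",tq(300,172),lambda a:[-32,155,55]),
("scene",sq(402,222),lambda a:[0,0,156+3.98*a+6]),
("scene",sq(395,400),lambda a:[-32,-45,55]),("scene",sq(412,452),lambda a:[-32,-45,8]),("scene",sq(610,225),lambda a:[32,155,55]),("scene",sq(330,190),crank),("scene",sq(500,455),lambda a:[32,-45,8])]
def f(p,full=False):
    T,Rb=bed(*p[:3]); e=[proj(c,T+Rb.apply(np.array(fn(p[3]),float)))[0]-uv for c,uv,fn in obs]
    return np.array(e) if full else np.ravel(e)
s=least_squares(f,[600,0,0,.5],loss="soft_l1",bounds=([400,-200,-1,.1],[800,300,1,1.2])); print("bed",s.x); print(f(s.x,True).round(1).tolist())
T,Rb=bed(*s.x[:3]); a=s.x[3]
th=np.linspace(0,2*np.pi,40)
parts=[[ [46*np.cos(t),46*np.sin(t),162+3.98*a] for t in th],
 [[x*32,55+y*100,z] for z in(0,55) for x,y in((1,1),(1,-1),(-1,-1),(-1,1),(1,1))],
 [crank(a)+[0,0,-23],crank(a)+[0,0,23]], [[-20,22,146],[80,22,146],[80,-22,146],[-20,-22,146],[-20,22,146]],
 [[-50,-58,0],[-50,168,0],[50,168,0],[50,-58,0],[-50,-58,0]]]
out=[]
for n,(x0,y0,x1,y1),k in(("top",(170,140,260,220),4.4),("scene",(250,120,350,230),4)):
    im=cv2.resize(cv2.imread(f"pics/{n}0.png")[y0:y1,x0:x1],None,fx=k,fy=k,interpolation=cv2.INTER_CUBIC)
    for i,p in enumerate(parts):
        uv=(proj(n,T+Rb.apply(np.array(p,float)))-[x0,y0]+.5)*k
        cv2.polylines(im,[uv.astype(int)],False,[(0,0,255),(255,0,0),(0,255,255),(255,0,255),(0,255,0)][i],1)
    out.append(cv2.copyMakeBorder(im,0,600-im.shape[0] if im.shape[0]<440 else 440-im.shape[0],0,0,cv2.BORDER_CONSTANT) if 0 else cv2.resize(im,(396 if n=="top" else 400,352 if n=="top" else 440)))
out[0]=cv2.copyMakeBorder(out[0],0,88,0,0,cv2.BORDER_CONSTANT)
cv2.imwrite("pics/ov.png",np.hstack(out))
E
python3 fit.py
```

```text
bed [ 6.28428484e+02 -6.05248691e+00 -8.43844786e-02  1.53647048e-01]
[[0.6, -2.0], [-0.3, -1.7], [-0.7, -1.2], [-1.6, -1.4], [-1.3, -0.3], [1.2, 0.8], [-0.8, -1.0], [-0.2, 0.1], [-0.6, -0.1]]
```

View pics/ov.png

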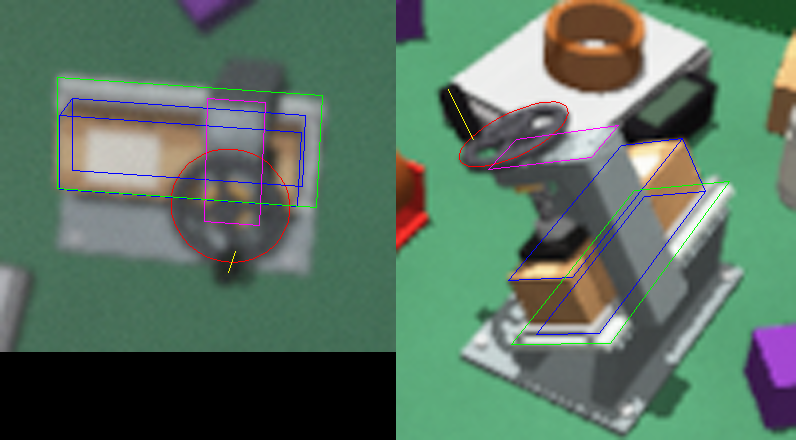

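The overlay shows the model about 2 px (6 mm) too far from the robot in the top view, so I take the bed at about (623,-6) with yaw -0.084. I'll hover over the crank and refine with the wrist camera.

```bash
cat >> h.py <<'E'
def toolR(Rb):
    M=Rb.as_matrix(); return R.from_matrix(np.c_[M[:,1],M[:,0],-M[:,2]])
E
python3 - <<'E'
from h import *
from plant import ctrl
s=ctrl.read_state()
T,Rb=bed(623,-6,-.084)
rows(s["tcp_pos"],s["orientation"],T+Rb.apply(crank(.2)+[-10,0,75]),toolR(Rb))
E
```

```text
[2.45,-3.05,-0.23,-0.025,0.018,-0.068]
[2.65,-2.87,-0.26,-0.025,0.018,-0.068]
[2.85,-2.67,-0.28,-0.025,0.018,-0.068]
[3.03,-2.47,-0.29,-0.025,0.018,-0.068]
[3.20,-2.25,-0.29,-0.025,0.018,-0.068]
[3.35,-2.02,-0.29,-0.025,0.018,-0.068]
[3.48,-1.77,-0.27,-0.025,0.018,-0.068]
[3.60,-1.53,-0.25,-0.025,0.018,-0.068]
[3.70,-1.27,-0.22,-0.025,0.018,-0.068]
[3.78,-1.01,-0.18,-0.025,0.018,-0.068]
[3.84,-0.75,-0.13,-0.025,0.018,-0.068]
[3.89,-0.48,-0.08,-0.025,0.018,-0.068]
[3.91,-0.21,-0.01,-0.025,0.018,-0.068]
[3.92,0.06,0.05,-0.025,0.018,-0.068]
[3.90,0.32,0.13,-0.025,0.018,-0.068]
[3.87,0.58,0.21,-0.025,0.018,-0.068]
[3.82,0.84,0.30,-0.025,0.018,-0.068]
[3.74,1.09,0.39,-0.025,0.018,-0.068]
```

>>> servo_tool:
  commands:
    - [2.45,-3.05,-0.23,-0.025,0.018,-0.068,5]
    - [2.65,-2.87,-0.26,-0.025,0.018,-0.068,5]
    - [2.85,-2.67,-0.28,-0.025,0.018,-0.068,5]
    - [3.03,-2.47,-0.29,-0.025,0.018,-0.068,5]
    - [3.2,-2.25,-0.29,-0.025,0.018,-0.068,5]

```text
time: 0.6
tcp_pos: [231.7, -455.4, 250.0]
orientation: [0.057, 0.957, 0.281, 0.052]
force: [0.2, -0.8, 0.8]
width: 0.579
finger_force: 0.0
```

>>> servo_tool:
  commands:
    - [3.35,-2.02,-0.29,-0.025,0.018,-0.068,5]
    - [3.48,-1.77,-0.27,-0.025,0.018,-0.068,5]
    - [3.6,-1.53,-0.25,-0.025,0.018,-0.068,5]
    - [3.7,-1.27,-0.22,-0.025,0.018,-0.068,5]
    - [3.78,-1.01,-0.18,-0.025,0.018,-0.068,5]

```text
time: 1.1
tcp_pos: [316.8, -279.7, 261.7]
orientation: [0.112, 0.887, 0.437, 0.101]
force: [0.3, 0.4, -0.1]
width: 0.564
finger_force: 0.0
```

>>> servo_tool:
  commands:
    - [3.84,-0.75,-0.13,-0.025,0.018,-0.068,5]
    - [3.89,-0.48,-0.08,-0.025,0.018,-0.068,5]
    - [3.91,-0.21,-0.01,-0.025,0.018,-0.068,5]
    - [3.92,0.06,0.05,-0.025,0.018,-0.068,5]
    - [3.9,0.32,0.13,-0.025,0.018,-0.068,5]

```text
time: 1.6
tcp_pos: [402.5, -103.9, 273.3]
orientation: [0.163, 0.786, 0.578, 0.148]
force: [0.6, 0.1, 0.4]
width: 0.564
finger_force: 0.0
```

>>> servo_tool:
  commands:
    - [3.87,0.58,0.21,-0.025,0.018,-0.068,5]
    - [3.82,0.84,0.3,-0.025,0.018,-0.068,5]
    - [3.74,1.09,0.39,-0.025,0.018,-0.068,5]
    - [0,0,0,0,0,0,5]
    - [0,0,0,0,0,0,5]

```text
time: 2.1
tcp_pos: [453.5, 0.1, 279.9]
orientation: [0.19, 0.713, 0.652, 0.172]
force: [0.0, 0.2, -0.2]
width: 0.567
finger_force: 0.0
```

Run:
```python
from h import *
from plant import ctrl
import pickle
c=ctrl.capture("wrist"); pickle.dump(c,open("w1.pkl","wb"))
cv2.imwrite("pics/w1.png",cv2.resize(c["frame"][:,:,::-1],(768,576),interpolation=cv2.INTER_CUBIC))
print(c["position"],c["intrinsics"],c["dist_coeffs"])
T,Rb=bed(623,-6,-.084)
for p in ([0,0,163],crank(.2)+[0,0,23],[-32,155,55],[32,155,55]): print((proj(camof(c),T+Rb.apply(np.array(p,float)))*1.5).round(0))
```

```text
[388.02684669  86.76588931 405.40598636] [[282.27105587   0.         258.17412801]
 [  0.         282.27105587 190.36226512]
 [  0.           0.           1.        ]] [0.00264641 0.         0.         0.         0.        ]
[[464. 274.]]
[[408. 316.]]
[[406.  28.]]
[[494.  27.]]
```

View pics/w1.png

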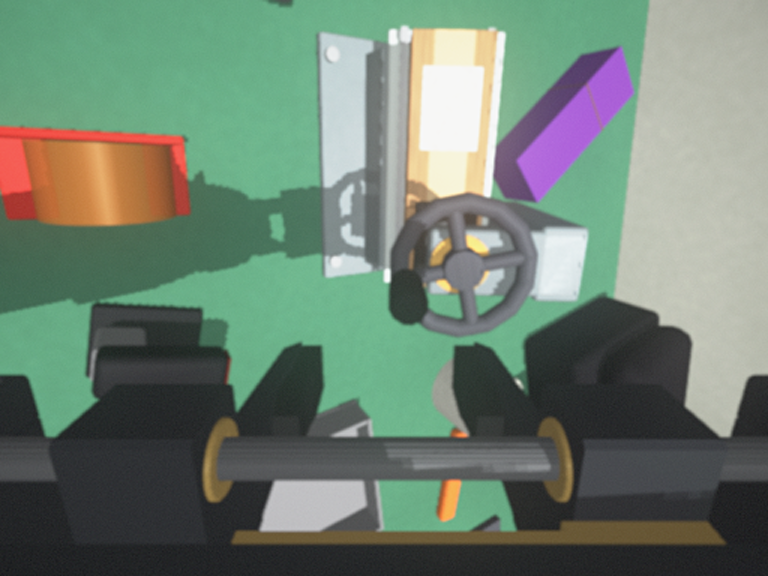

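The wrist view shows the rim centre at (464,264), the top of the crank at (409,306) and the carton's +y top corners at (412,29) and (496,30). Model error is about 5 mm in y. Refitting with these points.

```bash
cat > fit2.py <<'E'
from h import *
import pickle
from plant import ctrl
w=camof(pickle.load(open("w1.pkl","rb")))
wq=lambda u,v:np.array([u,v])/1.5
obs=[("top",tq(420,187),lambda a:[0,0,156+3.98*a+6],1),("top",tq(424,228),lambda a:crank(a)+[0,0,10],1),("scene",sq(402,222),lambda a:[0,0,156+3.98*a+6],.5),
("scene",sq(395,400),lambda a:[-32,-45,55],.5),("scene",sq(610,225),lambda a:[32,155,55],.5),
(w,wq(464,264),lambda a:[0,0,162+3.98*a],1),(w,wq(408,306),lambda a:crank(a)+[0,0,23],1),(w,wq(412,29),lambda a:[-32,155,55],1),(w,wq(496,30),lambda a:[32,155,55],1)]
def f(p,full=False):
    T,Rb=bed(*p[:3]); e=[k*(proj(c,T+Rb.apply(np.array(fn(p[3]),float)))[0]-uv) for c,uv,fn,k in obs]
    return np.array(e) if full else np.ravel(e)
s=least_squares(f,[623,-6,-.08,.2],bounds=([400,-200,-1,.1],[800,300,1,1.2])); print("bed",s.x); print(f(s.x,True).round(1).tolist())
T,Rb=bed(*s.x[:3]); a=s.x[3]; st=ctrl.read_state()
print(st["tcp_pos"],T+Rb.apply(crank(a)))
rows(st["tcp_pos"],st["orientation"],T+Rb.apply(crank(a)+[0,0,40]),toolR(Rb),2)
E
python3 fit2.py
```

```text
bed [ 6.22915798e+02 -5.81006386e+00 -1.16384644e-01  1.85322037e-01]
[[-0.2, -0.5], [-1.6, 0.3], [-1.4, -1.2], [-1.4, -0.7], [-0.5, -0.5], [0.0, 3.6], [-0.1, 0.3], [0.1, -2.1], [2.3, -1.3]]
[453.26855439  -0.90551358 279.79952387] [497.97935522   2.11797848 220.75975509]
[0.38,0.45,1.66,-0.003,-0.005,0.011]
[0.40,0.44,1.66,-0.003,-0.005,0.011]
```

```bash
cat >> fit2.py <<'E'
th=np.linspace(0,2*np.pi,90)
def box(p):
    T,Rb=bed(*p[:3]); o=[]
    for zz in (150,156,162):
        uv=1.5*proj(w,T+Rb.apply(np.c_[46*np.cos(th),46*np.sin(th),0*th+zz+3.98*p[3]])); o.append((uv.min(0).round(),uv.max(0).round()))
    return o
print(box(s.x)); print(proj(w,T+Rb.apply(np.array([[0,0,162.]])))*1.5)
print("camz",rq(w[3]).apply([0,0,-1]),"toolz",rq(st["orientation"]).apply([0,0,1]))
E
python3 fit2.py
```

```text
bed [ 6.22915798e+02 -5.81006386e+00 -1.16384644e-01  1.85322037e-01]
[[-0.2, -0.5], [-1.6, 0.3], [-1.4, -1.2], [-1.4, -0.7], [-0.5, -0.5], [0.0, 3.6], [-0.1, 0.3], [0.1, -2.1], [2.3, -1.3]]
[453.26855439  -0.90551358 279.79952387] [497.97935522   2.11797848 220.75975509]
[0.38,0.45,1.66,-0.003,-0.005,0.011]
[0.40,0.44,1.66,-0.003,-0.005,0.011]
[(array([387., 189.]), array([535., 332.])), (array([387., 190.]), array([538., 336.])), (array([387., 191.]), array([541., 340.]))]
[[463.80527686 269.06558605]]
camz [ 0.44150649 -0.34936735 -0.8264469 ] toolz [ 0.49308469 -0.04675277 -0.86872416]
```

```bash
cat >> fit2.py <<'E'
obs[5]=(w,wq(408,306),lambda a:crank(a)+[0,0,23],1)
def g(p):
    b=box(p)[1]; return np.r_[f(p),(b[0]-[391,193])/3,(b[1]-[537,335])/3]
def box(p):
    T,Rb=bed(*p[:3]); uv=1.5*proj(w,T+Rb.apply(np.c_[46*np.cos(th),46*np.sin(th),0*th+156+3.98*p[3]])); return [0,(uv.min(0),uv.max(0))]
s=least_squares(g,s.x,bounds=([400,-200,-1,.1],[800,300,1,1.2])); print("bed2",s.x,g(s.x).round(1).tolist(),box(s.x))
T,Rb=bed(*s.x[:3]); a=s.x[3]
print(T+Rb.apply(crank(a)))
rows(st["tcp_pos"],st["orientation"],T+Rb.apply(crank(a)+[0,0,36]),toolR(Rb),2)
E
python3 fit2.py|tail -5
```

```text
camz [ 0.44150649 -0.34936735 -0.8264469 ] toolz [ 0.49308469 -0.04675277 -0.86872416]
bed2 [ 6.23539020e+02 -7.03465076e+00 -1.03831725e-01  1.09058040e-01] [0.4, -0.7, -1.5, 0.1, -1.4, -1.0, -1.4, -0.4, -0.7, -0.5, 0.3, 0.1, 0.3, 0.1, -0.8, -0.3, 1.4, -0.3, -0.9, 0.3, 0.4, 1.1] [0, (array([388.29586695, 193.83080795]), array([538.32360263, 338.36354526]))]
[498.59851857   2.04543046 220.29561196]
[0.37,0.47,1.90,-0.003,-0.002,0.006]
[0.37,0.46,1.90,-0.003,-0.002,0.006]
```

>>> servo_tool:
  commands:
    - [0.37,0.47,1.9,-0.003,-0.002,0.006,5]
    - [0.37,0.46,1.9,-0.003,-0.002,0.006,5]
    - [0,0,2.4,0,0,0,5]
    - [0,0,2.3,0,0,0,5]
    - [0,0,0,0,0,0,5]

```text
time: 2.65
tcp_pos: [485.6, -3.0, 224.5]
orientation: [0.188, 0.718, 0.649, 0.165]
force: [-0.3, 0.9, -0.2]
width: 0.568
finger_force: 0.0
```

>>> servo_tool:
  commands:
    - [0,0,0,0,0,0,1.5]
    - [0,0,0,0,0,0,1.5]
    - [0,0,0,0,0,0,1.5]
    - [0,0,0,0,0,0,1.5]
    - [0,0,0,0,0,0,1.5]
  grip_force: 25

```text
time: 3.15
tcp_pos: [491.8, -2.3, 231.7]
orientation: [0.193, 0.717, 0.648, 0.171]
force: [19.0, -0.8, -5.1]
width: 0.228
finger_force: 24.9
```

Run:
```python
from h import *
from plant import ctrl
st=ctrl.read_state(); c=ctrl.capture("wrist")
cv2.imwrite("pics/w2.png",cv2.resize(c["frame"][:,:,::-1],(640,480),interpolation=cv2.INTER_CUBIC))
T,Rb=bed(623.5,-7,-.104)
print(st["tcp_pos"],Rb.inv().apply(st["tcp_pos"]-T),(toolR(Rb).inv()*rq(st["orientation"])).as_rotvec(),st["width"],st["finger_force"],st["force"])
a=.11; d=np.linspace(a,9.25,31)
for i in range(30):
    x=crank(d[i+1])-crank(d[i]); print("[%.2f,%.2f,%.2f]"%(x[1]/10,x[0]/10,-x[2]/10),end=" " if i%5<4 else "\n")
```

```text
[491.83012093  -2.28590451 231.65915797] [-35.50758329  -8.98037102 201.39472682] [ 0.00272074 -0.0040533  -0.00364514] 0.2282526075762537 24.85657900571823 [18.99735811 -0.79739617 -5.14534506]
[-1.06,0.28,-0.12] [-0.92,0.59,-0.12] [-0.70,0.84,-0.12] [-0.42,1.01,-0.12] [-0.10,1.09,-0.12]
[0.23,1.07,-0.12] [0.54,0.95,-0.12] [0.80,0.74,-0.12] [0.99,0.47,-0.12] [1.08,0.15,-0.12]
[1.08,-0.18,-0.12] [0.97,-0.50,-0.12] [0.78,-0.77,-0.12] [0.51,-0.96,-0.12] [0.20,-1.07,-0.12]
[-0.13,-1.08,-0.12] [-0.45,-1.00,-0.12] [-0.73,-0.81,-0.12] [-0.94,-0.56,-0.12] [-1.06,-0.25,-0.12]
[-1.09,0.08,-0.12] [-1.02,0.40,-0.12] [-0.85,0.69,-0.12] [-0.60,0.91,-0.12] [-0.30,1.05,-0.12]
[0.03,1.09,-0.12] [0.35,1.03,-0.12] [0.65,0.88,-0.12] [0.88,0.65,-0.12] [1.03,0.35,-0.12]
```

View pics/w2.png

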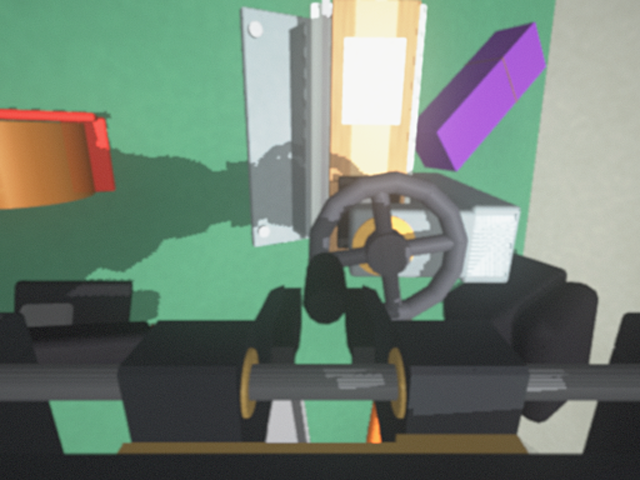

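The crank at (325,290) is between the fingers, but the tool is 20 mm short along the screw axis. Checking the joint limits.

Run:
```python
from plant import ctrl
st=ctrl.read_state(); print(st["qpos"].round(3),st["joint_velocities"].round(3),st["time"],st["tcp_pos"],st["force"])
```

```text
[ 0.797  0.173 -1.029  2.314  0.938  0.37  -1.116] [ 0.    -0.001 -0.001 -0.    -0.001  0.002 -0.002] 3.2 [491.84047024  -2.26211851 231.66962485] [20.5588983  -0.94319768 -4.24222454]
```

Joint 4 is close to its limit (2.31 of 2.4), so the 30° tool is too folded here. I'll regrip with a vertical tool closing along bed y, which still leaves the pads parallel to the crank.

>>> servo_tool:
  commands:
    - [0,0,0,0,0,0,5]
    - [0,0,0,0,0,0,5]
    - [0,0,0,0,0,0,5]
    - [0,0,-2.5,0,0,0,5]
    - [0,0,-2.5,0,0,0,5]

```text
time: 3.7
tcp_pos: [467.0, -1.1, 258.5]
orientation: [0.188, 0.718, 0.649, 0.165]
force: [0.4, -0.3, 0.9]
width: 0.567
finger_force: 0.0
```

```bash
cat >> h.py <<'E'
T,Rb=bed(623.5,-7,-.104)
def downR(yaw): return R.from_euler("z",yaw)*R.from_euler("x",np.pi)   # tool x along yaw, y = -y', z down
E
python3 - <<'E'
from h import *
from plant import ctrl
st=ctrl.read_state(); print(st["qpos"].round(3),st["tcp_pos"],st["force"])
rows(st["tcp_pos"],st["orientation"],T+Rb.apply(crank(.11))+[0,0,75],downR(-.104))
E
```

```text
[ 1.023  0.034 -1.195  2.317  0.489  0.361 -0.685] [467.03611846  -1.09245727 258.46074183] [ 0.35387917 -0.3348156   0.92313013]
[0.05,0.35,-0.13,0.031,-0.030,0.118]
[0.08,0.33,-0.15,0.031,-0.030,0.118]
[0.12,0.32,-0.16,0.031,-0.030,0.118]
[0.15,0.30,-0.17,0.031,-0.030,0.118]
[0.18,0.27,-0.19,0.031,-0.030,0.118]
[0.20,0.24,-0.20,0.031,-0.030,0.118]
[0.22,0.21,-0.21,0.031,-0.030,0.118]
[0.24,0.18,-0.23,0.031,-0.030,0.118]
[0.25,0.14,-0.24,0.031,-0.030,0.118]
[0.26,0.10,-0.25,0.031,-0.030,0.118]
[0.26,0.07,-0.26,0.031,-0.030,0.118]
[0.26,0.03,-0.27,0.031,-0.030,0.118]
[0.25,-0.01,-0.28,0.031,-0.030,0.118]
```

>>> servo_tool:
  commands:
    - [0.05,0.35,-0.13,0.031,-0.03,0.118,5]
    - [0.08,0.33,-0.15,0.031,-0.03,0.118,5]
    - [0.12,0.32,-0.16,0.031,-0.03,0.118,5]
    - [0.15,0.3,-0.17,0.031,-0.03,0.118,5]
    - [0.18,0.27,-0.19,0.031,-0.03,0.118,5]

```text
time: 4.2
tcp_pos: [479.4, -0.7, 272.9]
orientation: [0.125, 0.899, 0.405, 0.108]
force: [-0.7, 0.2, 0.4]
width: 0.568
finger_force: 0.0
```

>>> servo_tool:
  commands:
    - [0.2,0.24,-0.2,0.031,-0.03,0.118,5]
    - [0.22,0.21,-0.21,0.031,-0.03,0.118,5]
    - [0.24,0.18,-0.23,0.031,-0.03,0.118,5]
    - [0.25,0.14,-0.24,0.031,-0.03,0.118,5]
    - [0.26,0.1,-0.25,0.031,-0.03,0.118,5]

```text
time: 4.7
tcp_pos: [491.6, 0.9, 287.2]
orientation: [0.048, 0.99, 0.123, 0.042]
force: [-1.3, -1.2, 1.1]
width: 0.571
finger_force: 0.0
```

>>> servo_tool:
  commands:
    - [0.26,0.07,-0.26,0.031,-0.03,0.118,5]
    - [0.26,0.03,-0.27,0.031,-0.03,0.118,5]
    - [0.25,-0.01,-0.28,0.031,-0.03,0.118,5]
    - [0,0,0,0,0,0,5]
    - [0,0,0,0,0,0,5]

```text
time: 5.2
tcp_pos: [499.0, 1.3, 295.5]
orientation: [0.0, 0.999, -0.05, 0.001]
force: [0.3, 0.4, -0.8]
width: 0.567
finger_force: 0.0
```

```bash
cat > go.py <<'E'
from h import *
from plant import ctrl
st=ctrl.read_state(); print(st["qpos"].round(3),st["tcp_pos"].round(1),st["force"].round(1),st["width"])
pos,q=st["tcp_pos"],st["orientation"]
E
python3 - <<'E'
from go import *
rows(pos,q,T+Rb.apply(crank(.11))+[0,0,60],downR(-.104))
E
```

```text
[ 0.664  0.345 -0.927  1.827  0.307  1.12  -2.041] [499.    1.3 295.5] [ 0.3  0.4 -0.8] 0.5673037031998275
[-0.05,-0.07,1.52,0.001,-0.002,0.005]
```

>>> servo_tool:
  commands:
    - [-0.1,-0.07,2.8,0.001,-0.002,0.005,5]
    - [-0.1,0,2.8,0,0,0,5]
    - [0,0,2.7,0,0,0,5]
    - [0,0,0,0,0,0,5]
    - [0,0,0,0,0,0,5]

```text
time: 5.7
tcp_pos: [497.3, 2.7, 213.2]
orientation: [-0.0, 0.999, -0.052, -0.0]
force: [1.5, -0.2, 0.3]
width: 0.57
finger_force: 0.0
```

>>> servo_tool:
  commands:
    - [0,0,0,0,0,0,1.5]
    - [0,0,0,0,0,0,1.5]
    - [0,0,0,0,0,0,1.5]
    - [0,0,0,0,0,0,1.5]
  grip_force: 25

```text
time: 6.1
tcp_pos: [497.9, 2.0, 213.2]
orientation: [-0.0, 0.999, -0.054, 0.0]
force: [0.3, 0.3, -0.0]
width: 0.227
finger_force: 25.5
```

Run:
```python
from go import *
b=Rb.inv().apply(pos-T); print("bed",b, "ff",st["finger_force"])
a=.11; d=np.linspace(a,9.25,31)
for i in range(30):
    x=rq(q).inv().apply(Rb.apply(crank(d[i+1])-crank(d[i])))/10; print("[%.2f,%.2f,%.2f,0,0,0,1.5]"%tuple(x),end=" " if i%5<4 else "\n")
```

```text
[ 0.598  0.447 -0.867  1.922  0.414  0.96  -2.142] [497.9   2.  213.2] [ 0.3  0.3 -0. ] 0.22733052878304486
bed [-39.8725848   -4.04300118 182.60765505] ff 25.487143993377686
[0.19,1.05,-0.25,0,0,0,1.5] [0.45,0.92,-0.40,0,0,0,1.5] [0.67,0.70,-0.52,0,0,0,1.5] [0.81,0.42,-0.61,0,0,0,1.5] [0.88,0.09,-0.65,0,0,0,1.5]
[0.86,-0.24,-0.64,0,0,0,1.5] [0.76,-0.55,-0.58,0,0,0,1.5] [0.58,-0.80,-0.48,0,0,0,1.5] [0.34,-0.99,-0.34,0,0,0,1.5] [0.07,-1.08,-0.18,0,0,0,1.5]
[-0.22,-1.08,-0.01,0,0,0,1.5] [-0.49,-0.97,0.14,0,0,0,1.5] [-0.73,-0.78,0.28,0,0,0,1.5] [-0.90,-0.51,0.38,0,0,0,1.5] [-0.99,-0.20,0.43,0,0,0,1.5]
[-1.00,0.13,0.44,0,0,0,1.5] [-0.92,0.45,0.39,0,0,0,1.5] [-0.76,0.73,0.30,0,0,0,1.5] [-0.54,0.94,0.17,0,0,0,1.5] [-0.27,1.06,0.02,0,0,0,1.5]
[0.01,1.09,-0.14,0,0,0,1.5] [0.29,1.01,-0.31,0,0,0,1.5] [0.54,0.85,-0.45,0,0,0,1.5] [0.73,0.60,-0.56,0,0,0,1.5] [0.85,0.30,-0.63,0,0,0,1.5]
[0.89,-0.03,-0.65,0,0,0,1.5] [0.83,-0.36,-0.62,0,0,0,1.5] [0.70,-0.65,-0.54,0,0,0,1.5] [0.50,-0.88,-0.43,0,0,0,1.5] [0.24,-1.04,-0.28,0,0,0,1.5]
```

Gripped with width 20 mm and almost no side force. I'll wind half a turn first, then check the forces.

>>> servo_tool:
  commands:
    - [0.19,1.05,-0.25,0,0,0,1.5]
    - [0.45,0.92,-0.4,0,0,0,1.5]
    - [0.67,0.7,-0.52,0,0,0,1.5]
    - [0.81,0.42,-0.61,0,0,0,1.5]
    - [0.88,0.09,-0.65,0,0,0,1.5]

```text
time: 6.6
tcp_pos: [524.0, -31.6, 237.2]
orientation: [-0.002, 0.999, -0.053, -0.001]
force: [0.8, 10.3, -7.1]
width: 0.23
finger_force: 25.0
```

>>> servo_tool:
  commands:
    - [0.86,-0.24,-0.64,0,0,0,1.5]
    - [0.76,-0.55,-0.58,0,0,0,1.5]
    - [0.58,-0.8,-0.48,0,0,0,1.5]
    - [0.34,-0.99,-0.34,0,0,0,1.5]
    - [0.07,-1.08,-0.18,0,0,0,1.5]

```text
time: 7.1
tcp_pos: [554.3, -0.2, 259.3]
orientation: [0.001, 0.999, -0.054, -0.0]
force: [-2.5, -2.8, -6.4]
width: 0.229
finger_force: 25.0
```

Run:
```python
from go import *
print(Rb.inv().apply(pos-T-[-.9,0,-7.1]).round(1),crank(.11+9.14/3).round(1))
```

```text
[ 0.561  0.487 -0.859  1.737  0.409  1.108 -2.108] [ 5.543e+02 -2.000e-01  2.593e+02] [-2.5 -2.8 -6.4] 0.22871367718928176
[ 36.2  -0.3 200.1] [ 36.    0.5 200.6]
```

Tracking well with small forces, so I continue to 9.25.

>>> servo_tool:
  commands:
    - [-0.22,-1.08,-0.01,0,0,0,1.5]
    - [-0.49,-0.97,0.14,0,0,0,1.5]
    - [-0.73,-0.78,0.28,0,0,0,1.5]
    - [-0.9,-0.51,0.38,0,0,0,1.5]
    - [-0.99,-0.2,0.43,0,0,0,1.5]

```text
time: 7.6
tcp_pos: [525.7, 41.0, 247.5]
orientation: [-0.001, 0.999, -0.053, 0.002]
force: [5.0, -5.1, -3.4]
width: 0.232
finger_force: 25.0
```

>>> servo_tool:
  commands:
    - [-1.0,0.13,0.44,0,0,0,1.5]
    - [-0.92,0.45,0.39,0,0,0,1.5]
    - [-0.76,0.73,0.3,0,0,0,1.5]
    - [-0.54,0.94,0.17,0,0,0,1.5]
    - [-0.27,1.06,0.02,0,0,0,1.5]

```text
time: 8.1
tcp_pos: [486.8, 12.9, 233.9]
orientation: [-0.002, 0.999, -0.052, 0.002]
force: [6.9, 1.6, -6.7]
width: 0.23
finger_force: 25.0
```

>>> servo_tool:
  commands:
    - [0.01,1.09,-0.14,0,0,0,1.5]
    - [0.29,1.01,-0.31,0,0,0,1.5]
    - [0.54,0.85,-0.45,0,0,0,1.5]
    - [0.73,0.6,-0.56,0,0,0,1.5]
    - [0.85,0.3,-0.63,0,0,0,1.5]

```text
time: 8.6
tcp_pos: [506.7, -29.4, 255.2]
orientation: [-0.001, 0.999, -0.053, -0.0]
force: [2.6, 7.6, -6.9]
width: 0.234
finger_force: 25.0
```

Run:
```python
from go import *
print(Rb.inv().apply(pos-T-[-.9,0,-7.1]).round(1),crank(.11+9.14*25/30).round(1))
```

```text
[ 0.679  0.408 -0.888  1.855  0.36   1.049 -2.029] [506.7 -29.4 255.2] [ 2.6  7.6 -6.9] 0.2341869137564877
[ -4.2 -34.3 218.7] [ -4.6 -35.7 218.8]
```

>>> servo_tool:
  commands:
    - [0.89,-0.03,-0.65,0,0,0,1.5]
    - [0.83,-0.36,-0.62,0,0,0,1.5]
    - [0.7,-0.65,-0.54,0,0,0,1.5]
    - [0.5,-0.88,-0.43,0,0,0,1.5]
    - [0.24,-1.04,-0.28,0,0,0,1.5]

```text
time: 9.1
tcp_pos: [540.8, -5.0, 279.9]
orientation: [0.001, 0.999, -0.054, -0.001]
force: [-4.0, -2.7, -6.8]
width: 0.229
finger_force: 25.0
```

Run:
```python
from go import *
b=Rb.inv().apply(pos-T-[-.9,0,-7.1]); print(b.round(1),crank(9.25).round(1),"a",np.arctan2(-b[1],-b[0])+2*np.pi)
rows(pos,q,np.array([540,10,345]),rq(q))
```

```text
[ 0.598  0.442 -0.88   1.745  0.374  1.134 -2.076] [540.8  -5.  279.9] [-4.  -2.7 -6.8] 0.2288131633102866
[ 35.4  -6.5 224.4] [ 35.5  -6.3 224.8] a 9.243982203053942
[-0.13,-0.73,-3.26,0.000,0.000,0.000]
[-0.13,-0.73,-3.26,0.000,0.000,0.000]
```

Wheel angle is about 9.24, so the press is wound up. Release, rise and go above the near wall of the tape roll.

>>> servo_tool:
  commands:
    - [0,0,0,0,0,0,5]
    - [0,0,0,0,0,0,5]
    - [0,0,0,0,0,0,5]
    - [0,0,-3.3,0,0,0,5]
    - [0,0,-3.3,0,0,0,4]

```text
time: 9.6
tcp_pos: [540.8, -4.9, 346.6]
orientation: [-0.0, 0.999, -0.054, -0.0]
force: [0.1, -0.6, 0.5]
width: 0.499
finger_force: 0.0
```

Run:
```python
from go import *
rows(pos,q,np.array([430,300,190]),downR(np.pi/2))
```

```text
[ 0.629  0.379 -0.912  1.657  0.312  1.26  -2.023] [540.8  -4.9 346.6] [ 0.1 -0.6  0.5] 0.4987349885948078
[-1.10,-2.24,1.21,-0.000,0.000,-0.129]
[-0.80,-2.36,1.21,-0.000,0.000,-0.129]
[-0.49,-2.45,1.21,-0.000,0.000,-0.129]
[-0.17,-2.49,1.21,-0.000,0.000,-0.129]
[0.15,-2.49,1.21,-0.000,0.000,-0.129]
[0.47,-2.45,1.21,-0.000,0.000,-0.129]
[0.78,-2.37,1.21,-0.000,0.000,-0.129]
[1.08,-2.25,1.21,-0.000,0.000,-0.129]
[1.36,-2.09,1.20,-0.000,0.000,-0.129]
[1.62,-1.90,1.20,-0.000,0.000,-0.129]
[1.85,-1.67,1.20,-0.000,0.000,-0.129]
[2.05,-1.42,1.20,-0.000,0.000,-0.129]
[2.22,-1.15,1.20,-0.000,0.000,-0.129]
```

>>> servo_tool:
  commands:
    - [-1.1,-2.24,0.6,0,0,-0.129,4]
    - [-0.8,-2.36,1.0,0,0,-0.129,4]
    - [-0.49,-2.45,1.21,0,0,-0.129,4]
    - [-0.17,-2.49,1.21,0,0,-0.129,4]
    - [0.15,-2.49,1.21,0,0,-0.129,4]

```text
time: 10.1
tcp_pos: [498.6, 113.4, 293.8]
orientation: [0.0, 0.964, 0.268, 0.001]
force: [0.5, -0.0, 0.5]
width: 0.454
finger_force: 0.0
```

>>> servo_tool:
  commands:
    - [0.47,-2.45,1.21,0,0,-0.129,4]
    - [0.78,-2.37,1.21,0,0,-0.129,4]
    - [1.08,-2.25,1.21,0,0,-0.129,4]
    - [1.36,-2.09,1.2,0,0,-0.129,4]
    - [1.62,-1.9,1.2,0,0,-0.129,4]

```text
time: 10.6
tcp_pos: [456.2, 230.9, 233.4]
orientation: [-0.0, 0.829, 0.559, 0.001]
force: [-0.2, -0.7, 0.0]
width: 0.455
finger_force: 0.0
```

>>> servo_tool:
  commands:
    - [1.85,-1.67,1.2,0,0,-0.129,4]
    - [2.05,-1.42,1.5,0,0,-0.129,4]
    - [2.22,-1.15,1.6,0,0,-0.129,4]
    - [0,0,0,0,0,0,4]
    - [0,0,0,0,0,0,4]

```text
time: 11.1
tcp_pos: [430.6, 300.6, 190.6]
orientation: [-0.0, 0.708, 0.706, 0.0]
force: [0.0, 0.1, 0.6]
width: 0.454
finger_force: 0.0
```

Run:
```python
from go import *
import pickle
c=ctrl.capture("wrist"); pickle.dump(c,open("w3.pkl","wb"))
cv2.imwrite("pics/w3.png",cv2.resize(c["frame"][:,:,::-1],(768,576),interpolation=cv2.INTER_CUBIC))
w=camof(c); th=np.linspace(0,2*np.pi,90)
for r in(50,38):
  u=proj(w,np.c_[483+r*np.cos(th),321+r*np.sin(th),0*th+98])*1.5; print(u.min(0),u.max(0))
Rs=R.from_euler("z",-.236)
print(proj(w,[474.5,322.8,50]+Rs.apply([[80,110,0],[80,-110,0],[-80,-110,0],[-80,110,0]]))*1.5)
```

```text
[ 0.145  0.688 -1.164  1.867  0.719  1.086 -1.307] [430.6 300.6 190.6] [0.  0.1 0.6] 0.45397975759368936
[392.62978156 168.13325061] [566.72782462 337.25485422]
[413.3760972  190.78869804] [545.57707737 319.10017803]
[[626.29500003  97.13977805]
 [512.60242681 398.20801952]
 [308.82267243 355.05080346]
 [374.06710589  29.32400098]]
```

View pics/w3.png

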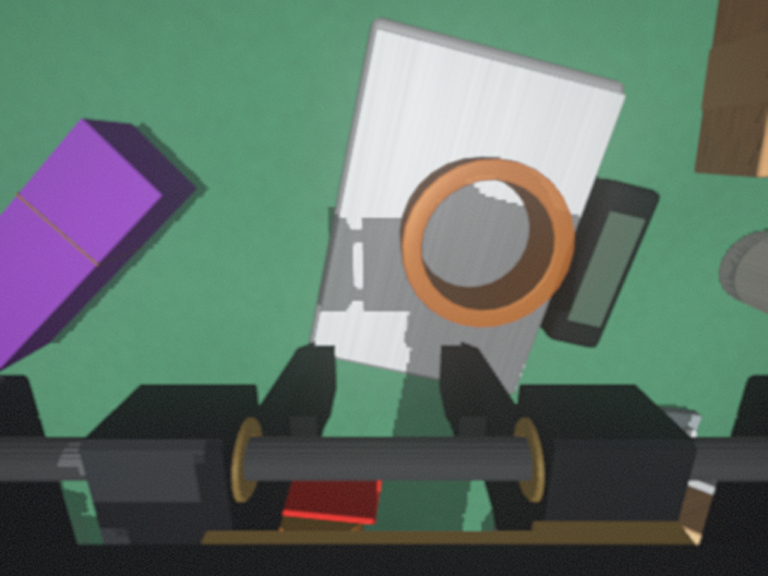

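The picture shows the roll's top ring spanning x 401–574 and y 157–328, and platform corners at about (377,27), (624,95) and (313,343). Correcting both estimates.

```bash
cat > f3.py <<'E'
from go import *
import pickle
w=camof(pickle.load(open("w3.pkl","rb"))); th=np.linspace(0,2*np.pi,180)
def e(p):
    u=proj(w,np.c_[p[0]+50*np.cos(th),p[1]+50*np.sin(th),0*th+98])*1.5; return np.r_[u.min(0)-[401,157],u.max(0)-[574,328]]
s=least_squares(e,[483,321]); print("tape",s.x,s.fun.round(1))
def e2(p):
    return (proj(w,[p[0],p[1],50]+R.from_euler("z",p[2]).apply([[80,110,0],[-80,-110,0],[-80,110,0]]))*1.5-[(624,95),(313,343),(377,27)]).ravel()
s2=least_squares(e2,[474,322,-.236]); print("scale",s2.x,s2.fun.round(1))
tx,ty=s.x
rows(pos,q,[tx-44,ty,74],downR(np.pi/2),5)
E
python3 f3.py
```

```text
[ 0.146  0.688 -1.164  1.866  0.719  1.086 -1.307] [431.3 300.1 190.9] [ 0.8 -0.5  0.2] 0.45511396338940374
tape [487.08584008 326.85257809] [-1.3 -0.2  1.3  0.5]
scale [ 4.74996836e+02  3.25331955e+02 -2.42475848e-01] [ 4.5 -1.2 -4.5  8.2 -0.8 -3.2]
[0.54,0.23,2.34,0.000,-0.000,-0.001]
[0.54,0.23,2.34,0.000,-0.000,-0.001]
[0.54,0.23,2.34,0.000,-0.000,-0.001]
[0.54,0.24,2.34,0.000,-0.000,-0.001]
[0.54,0.24,2.34,0.000,-0.000,-0.001]
```

>>> servo_tool:
  commands:
    - [2.7,1.17,1.0,0,0,0,4]
    - [0,0,3.0,0,0,0,4]
    - [0,0,3.5,0,0,0,4]
    - [0,0,3.0,0,0,0,4]
    - [0,0,2.0,0,0,0,4]

```text
time: 11.65
tcp_pos: [443.2, 325.7, 64.2]
orientation: [0.0, 0.709, 0.705, -0.0]
force: [0.6, -0.2, 0.3]
width: 0.457
finger_force: 0.0
```

>>> servo_tool:
  commands:
    - [0,0,0,0,0,0,0.8]
    - [0,0,0,0,0,0,0.8]
    - [0,0,0,0,0,0,0.8]
    - [0,0,0,0,0,0,0.8]
    - [0,0,0,0,0,0,0.8]
  grip_force: 25

```text
time: 12.15
tcp_pos: [443.2, 328.0, 67.1]
orientation: [0.0, 0.708, 0.706, 0.001]
force: [-0.1, -2.4, 6.6]
width: 0.142
finger_force: 25.3
```

>>> servo_tool:
  commands:
    - [0,0,-1,0,0,0,0.8]
    - [0,0,-3,0,0,0,0.8]
    - [0,0,-4,0,0,0,0.8]
    - [0,0,-4,0,0,0,0.8]
    - [0,0,-4,0,0,0,0.8]

```text
time: 12.65
tcp_pos: [441.3, 327.5, 227.5]
orientation: [-0.0, 0.707, 0.707, -0.0]
force: [1.3, -0.3, -1.9]
width: 0.135
finger_force: 25.3
```

Run:
```python
from go import *
rows(pos,q,np.array([460-44+8,-299,205]),downR(np.pi/2-.75))
```

```text
[ 0.103  0.675 -1.176  1.773  0.677  1.167 -1.283] [441.3 327.5 227.5] [ 1.3 -0.3 -1.9] 0.13503247983219244
[-3.92,-0.11,0.14,-0.000,-0.000,0.047]
[-3.92,0.08,0.14,-0.000,-0.000,0.047]
[-3.91,0.26,0.14,-0.000,-0.000,0.047]
[-3.89,0.44,0.14,-0.000,-0.000,0.047]
[-3.87,0.62,0.14,-0.000,-0.000,0.047]
[-3.83,0.81,0.14,-0.000,-0.000,0.047]
[-3.79,0.98,0.14,-0.000,-0.000,0.047]
[-3.74,1.16,0.14,-0.000,-0.000,0.047]
[-3.68,1.33,0.14,-0.000,-0.000,0.047]
[-3.62,1.51,0.14,-0.000,-0.000,0.047]
[-3.54,1.67,0.14,-0.000,-0.000,0.047]
[-3.46,1.84,0.14,-0.000,-0.000,0.047]
[-3.37,2.00,0.14,-0.000,-0.000,0.047]
[-3.27,2.15,0.14,-0.000,-0.000,0.047]
[-3.17,2.30,0.14,-0.000,-0.000,0.047]
[-3.06,2.45,0.14,-0.000,-0.000,0.047]
```

The roll is held. A straight path would hit the raised wheel (crank top z≈307), so I go over it at z≈350.

Run:
```python
from go import *
B=np.array([470,0,355]);RB=downR(np.pi/2-.4)
rows(pos,q,B,RB,9);print()
qB=np.roll(RB.as_quat(),1)
rows(B,qB,np.array([424,-299,205]),downR(np.pi/2-.75),9)
```

```text
[ 0.103  0.675 -1.176  1.773  0.677  1.167 -1.283] [441.3 327.5 227.5] [ 1.3 -0.3 -1.9] 0.13503247983219244
[-3.64,0.32,-1.42,-0.000,-0.000,0.044]
[-3.62,0.48,-1.42,-0.000,-0.000,0.044]
[-3.60,0.64,-1.42,-0.000,-0.000,0.044]
[-3.56,0.80,-1.42,-0.000,-0.000,0.044]
[-3.52,0.96,-1.42,-0.000,-0.000,0.044]
[-3.48,1.11,-1.42,-0.000,-0.000,0.044]
[-3.43,1.27,-1.42,-0.000,-0.000,0.044]
[-3.37,1.42,-1.42,-0.000,-0.000,0.044]
[-3.30,1.57,-1.42,-0.000,-0.000,0.044]

[-3.26,0.82,1.67,0.000,-0.000,0.039]
[-3.22,0.95,1.67,0.000,-0.000,0.039]
[-3.19,1.07,1.67,0.000,-0.000,0.039]
[-3.14,1.20,1.67,0.000,-0.000,0.039]
[-3.09,1.32,1.67,0.000,-0.000,0.039]
[-3.04,1.44,1.67,0.000,-0.000,0.039]
[-2.98,1.55,1.67,0.000,-0.000,0.039]
[-2.92,1.67,1.67,0.000,-0.000,0.039]
[-2.85,1.78,1.67,0.000,-0.000,0.039]
```

>>> servo_tool:
  commands:
    - [-3.64,0.32,-2.5,0,0,0.044,0.8]
    - [-3.62,0.48,-2.5,0,0,0.044,0.8]
    - [-3.6,0.64,-2.5,0,0,0.044,0.8]
    - [-3.56,0.8,-2.5,0,0,0.044,0.8]
    - [-3.52,0.96,-2.5,0,0,0.044,0.8]

```text
time: 13.15
tcp_pos: [457.1, 144.6, 351.5]
orientation: [-0.0, 0.781, 0.625, -0.0]
force: [1.1, -0.4, -1.1]
width: 0.138
finger_force: 26.5
```

>>> servo_tool:
  commands:
    - [-3.48,1.11,0,0,0,0.044,0.8]
    - [-3.43,1.27,0,0,0,0.044,0.8]
    - [-3.37,1.42,0,0,0,0.044,0.8]
    - [-3.3,1.57,0,0,0,0.044,0.8]
    - [-3.26,0.82,0,0,0,0.039,0.8]

```text
time: 13.65
tcp_pos: [465.7, -34.6, 350.5]
orientation: [-0.0, 0.844, 0.537, 0.0]
force: [0.2, -0.7, -2.0]
width: 0.14
finger_force: 26.5
```

>>> servo_tool:
  commands:
    - [-3.22,0.95,0,0,0,0.039,0.8]
    - [-3.19,1.07,0,0,0,0.039,0.8]
    - [-3.14,1.2,2.0,0,0,0.039,0.8]
    - [-3.09,1.32,2.5,0,0,0.039,0.8]
    - [-3.04,1.44,2.5,0,0,0.039,0.8]

```text
time: 14.15
tcp_pos: [440.3, -200.1, 279.9]
orientation: [0.0, 0.892, 0.452, -0.0]
force: [-0.4, 0.0, -1.5]
width: 0.141
finger_force: 26.5
```

>>> servo_tool:
  commands:
    - [-2.98,1.55,2.5,0,0,0.039,0.8]
    - [-2.92,1.67,2.5,0,0,0.039,0.8]
    - [-2.85,1.78,2.5,0,0,0.039,0.8]
    - [0,0,0,0,0,0,0.8]
    - [0,0,0,0,0,0,0.8]

```text
time: 14.65
tcp_pos: [425.3, -298.5, 205.0]
orientation: [-0.001, 0.917, 0.4, -0.0]
force: [0.6, 0.7, -2.2]
width: 0.136
finger_force: 26.2
```

Run:
```python
from go import *
c=ctrl.capture("top"); w=ctrl.capture("wrist")
Rt=rq(q); print("roll centre guess",pos+Rt.apply([0,44,0]),Rt.apply([0,1,0]))
a=cv2.resize(c["frame"][130:250,160:340],(480,320),interpolation=cv2.INTER_CUBIC)
b=cv2.resize(w["frame"],(427,320),interpolation=cv2.INTER_AREA)
cv2.imwrite("pics/t4.png",np.hstack([a,b[:,60:380]])[:,:,::-1])
```

```text
[ 1.224  0.519 -0.908  1.873  0.485  0.989 -0.645] [ 425.3 -298.5  205. ] [ 0.6  0.7 -2.2] 0.1363499432656245
roll centre guess [ 457.51826093 -328.47066003  204.8666646 ] [ 0.73266403 -0.6805867  -0.00227281]
```

View pics/t4.png

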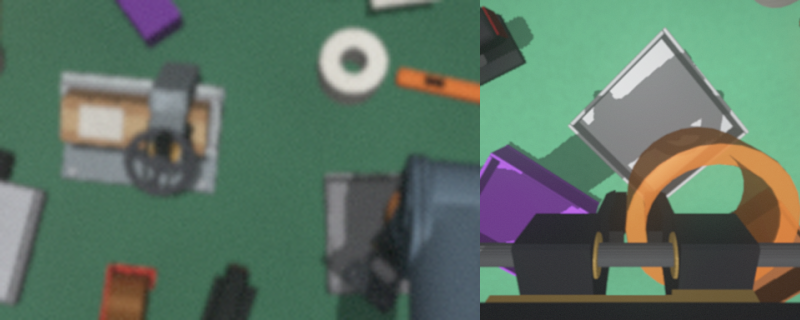

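The roll is held level, diagonal to the tray and about 30 mm off centre in y. I centre it, then lower gently.

>>> servo_tool:
  commands:
    - [2.33,-1.83,0,0,0,0,0.8]
    - [0,0,4,0,0,0,0.8]
    - [0,0,4,0,0,0,0.8]
    - [0,0,4,0,0,0,0.8]
    - [0,0,3,0,0,0,0.8]

```text
time: 15.25
tcp_pos: [428.6, -268.0, 54.4]
orientation: [-0.0, 0.916, 0.401, 0.0]
force: [0.5, -0.1, -2.1]
width: 0.139
finger_force: 26.2
```

>>> servo_tool:
  commands:
    - [0,0,1.5,0,0,0,0.8]
    - [0,0,0.7,0,0,0,0.8]
    - [0,0,0.4,0,0,0,0.8]
    - [0,0,0.2,0,0,0,0.8]
    - [0,0,0.1,0,0,0,0.8]

```text
time: 15.75
tcp_pos: [429.0, -269.7, 27.1]
orientation: [0.0, 0.917, 0.4, 0.001]
force: [0.2, -0.4, -2.7]
width: 0.136
finger_force: 26.2
```

>>> servo_tool:
  commands:
    - [0,0,0.15,0,0,0,0.8]
    - [0,0,0.1,0,0,0,0.8]
    - [0,0,0.1,0,0,0,0.8]
    - [0,0,0.05,0,0,0,0.8]
    - [0,0,0,0,0,0,0.8]

```text
time: 16.25
tcp_pos: [428.2, -269.3, 22.2]
orientation: [-0.0, 0.917, 0.4, 0.0]
force: [-0.3, 0.7, -0.6]
width: 0.133
finger_force: 26.2
```

>>> servo_tool:
  commands:
    - [0,0,0.05,0,0,0,0.8]
    - [0,0,0,0,0,0,1.6]
    - [0,0,0,0,0,0,2.6]
    - [0,0,0,0,0,0,2.6]
    - [0,0,0,0,0,0,2.6]

```text
time: 16.75
tcp_pos: [428.3, -269.4, 21.7]
orientation: [-0.0, 0.917, 0.4, 0.0]
force: [0.2, 1.0, 0.2]
width: 0.296
finger_force: 0.0
```

>>> servo_tool:
  commands:
    - [0,0,-2,0,0,0,2.6]
    - [0,0,-4,0,0,0,2.6]
    - [0,0,-4.5,0,0,0,2.6]
    - [0,0,-4.5,0,0,0,2.6]
    - [0,0,-4.5,0,0,0,4]

```text
time: 17.25
tcp_pos: [427.9, -269.1, 218.4]
orientation: [-0.0, 0.916, 0.4, -0.0]
force: [0.6, -1.7, -0.5]
width: 0.36
finger_force: 0.0
```

Run:
```python
from go import *
# carton grasp at bed y 95; hover 70 above carton top region
g=T+Rb.apply([0,97,100]); print("hover",g)
B=np.array([470,-20,330]); RB=downR(np.pi/2-.35)
rows(pos,q,B,RB,8);print()
rows(B,np.roll(RB.as_quat(),1),g,toolR(Rb),8)
```

```text
[ 1.207  0.481 -0.937  1.895  0.458  0.998 -0.681] [ 427.9 -269.1  218.4] [ 0.6 -1.7 -0.5] 0.36038322896730085
hover [583.8399809   94.66652785 161.60254038]
[2.64,-1.73,-1.39,-0.000,-0.000,-0.050]
[2.72,-1.60,-1.39,-0.000,-0.000,-0.050]
[2.80,-1.46,-1.39,-0.000,-0.000,-0.050]
[2.87,-1.32,-1.39,-0.000,-0.000,-0.050]
[2.93,-1.18,-1.39,-0.000,-0.000,-0.050]
[2.99,-1.03,-1.39,-0.000,-0.000,-0.050]
[3.03,-0.88,-1.39,-0.000,-0.000,-0.050]
[3.07,-0.73,-1.40,-0.000,-0.000,-0.050]

[1.83,0.85,2.10,-0.065,0.008,-0.030]
[1.79,0.76,2.17,-0.065,0.008,-0.030]
[1.75,0.67,2.23,-0.065,0.008,-0.030]
[1.72,0.58,2.29,-0.065,0.008,-0.030]
[1.68,0.48,2.34,-0.065,0.008,-0.030]
[1.65,0.37,2.38,-0.065,0.008,-0.030]
[1.62,0.27,2.41,-0.065,0.008,-0.030]
[1.60,0.16,2.44,-0.065,0.008,-0.030]
```

Run:
```python
from go import *
qq=lambda r:np.roll(r.as_quat(),1)
B=np.array([490,-30,350]); RB=downR(np.pi/2-.4); C=np.array([570,150,270.]); RC=downR(np.pi/2-.104)
H=T+Rb.apply([0,105,100])
rows(pos,q,B,RB,7);print()
rows(B,qq(RB),C,RC,5);print()
rows(C,qq(RC),H,toolR(Rb),5)
```

```text
[ 1.207  0.481 -0.937  1.895  0.458  0.998 -0.681] [ 427.9 -269.1  218.4] [ 0.6 -1.7 -0.5] 0.36038322896730085
[3.11,-1.67,-1.88,-0.000,-0.000,-0.050]
[3.19,-1.52,-1.88,-0.000,-0.000,-0.050]
[3.26,-1.36,-1.88,-0.000,-0.000,-0.050]
[3.32,-1.19,-1.88,-0.000,-0.000,-0.050]
[3.38,-1.03,-1.88,-0.000,-0.000,-0.050]
[3.42,-0.86,-1.88,-0.000,-0.000,-0.050]
[3.46,-0.69,-1.88,-0.000,-0.000,-0.050]

[3.94,0.07,1.60,0.000,0.000,-0.059]
[3.93,0.30,1.60,0.000,0.000,-0.059]
[3.90,0.54,1.60,0.000,0.000,-0.059]
[3.86,0.77,1.60,0.000,0.000,-0.059]
[3.81,0.99,1.60,0.000,0.000,-0.059]

[-0.91,0.39,2.17,-0.105,0.000,-0.000]
[-0.91,0.16,2.20,-0.105,0.000,-0.000]
[-0.91,-0.07,2.20,-0.105,0.000,-0.000]
[-0.91,-0.30,2.18,-0.105,0.000,-0.000]
[-0.91,-0.53,2.14,-0.105,0.000,-0.000]
```

>>> servo_tool:
  commands:
    - [3.11,-1.67,-1.88,0,0,-0.05,6]
    - [3.19,-1.52,-1.88,0,0,-0.05,8.8]
    - [3.26,-1.36,-1.88,0,0,-0.05,8.8]
    - [3.32,-1.19,-1.88,0,0,-0.05,8.8]
    - [3.38,-1.03,-1.88,0,0,-0.05,8.8]

```text
time: 17.75
tcp_pos: [472.5, -97.2, 311.6]
orientation: [-0.0, 0.859, 0.512, -0.0]
force: [0.6, -0.4, 0.3]
width: 0.819
finger_force: 0.0
```

>>> servo_tool:
  commands:
    - [3.42,-0.86,-1.88,0,0,-0.05,8.8]
    - [3.46,-0.69,-1.88,0,0,-0.05,8.8]
    - [3.94,0.07,0,0,0,-0.059,8.8]
    - [3.93,0.3,0,0,0,-0.059,8.8]
    - [3.9,0.54,2.0,0,0,-0.059,8.8]

```text
time: 18.25
tcp_pos: [539.7, 79.6, 330.3]
orientation: [0.001, 0.78, 0.625, 0.002]
force: [0.4, 0.1, -0.0]
width: 1.001
finger_force: 0.0
```

>>> servo_tool:
  commands:
    - [3.86,0.77,3.0,0,0,-0.059,8.8]
    - [3.81,0.99,3.0,0,0,-0.059,8.8]
    - [-0.91,0.39,2.17,-0.105,0,0,8.8]
    - [-0.91,0.16,2.2,-0.105,0,0,8.8]
    - [-0.91,-0.07,2.2,-0.105,0,0,8.8]

```text
time: 18.75
tcp_pos: [578.2, 122.3, 202.3]
orientation: [0.116, 0.733, 0.662, 0.107]
force: [1.1, -0.7, -1.2]
width: 0.999
finger_force: 0.0
```

>>> servo_tool:
  commands:
    - [-0.91,-0.3,2.18,-0.105,0,0,8.8]
    - [-0.91,-0.53,2.14,-0.105,0,0,8.8]
    - [0,0,0,0,0,0,8.8]
    - [0,0,0,0,0,0,8.8]

```text
time: 19.15
tcp_pos: [585.5, 104.4, 167.3]
orientation: [0.184, 0.721, 0.648, 0.162]
force: [-0.1, 0.0, 0.1]
width: 1.001
finger_force: 0.0
```

Run:
```python
from go import *
import pickle
print("bed",Rb.inv().apply(pos-T),(toolR(Rb).inv()*rq(q)).as_rotvec())
w=ctrl.capture("wrist"); pickle.dump(w,open("w5.pkl","wb"))
print(proj(camof(w),T+Rb.apply([[-32.,155,55],[32,155,55],[32,60,55],[-32,60,55]]))*1.5)
cv2.imwrite("pics/w5.png",cv2.resize(w["frame"][:,:,::-1],(768,576),interpolation=cv2.INTER_CUBIC))
```

```text
[ 0.256  0.49  -0.769  2.108  1.297  0.582 -1.586] [585.5 104.4 167.3] [-0.1  0.   0.1] 1.001281195233287
bed [  3.37880159 106.8246764  104.64964887] [ 2.89638944e-02 -6.20095556e-03  7.91654044e-05]
[[316.69486224 221.10219584]
 [455.58399381 221.76926467]
 [446.55422976 400.92547624]
 [326.02464207 398.9138102 ]]
```

View pics/w5.png

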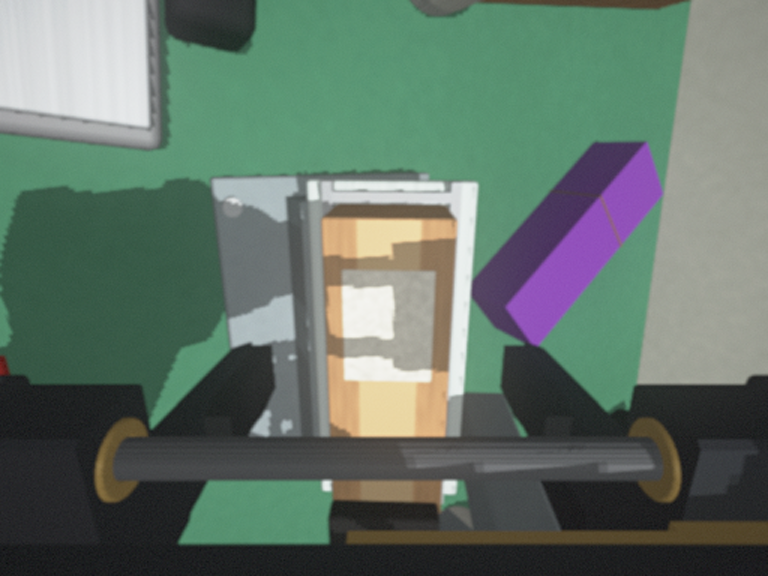

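The carton's +y top corners are at (322,218) and (458,218), within about 2 mm of the model, so its centre is at bed x≈+1.5. Correcting and descending along the bed normal.

Run:
```python
from go import *
rows(pos,q,T+Rb.apply([1.5,95,60]),toolR(Rb),2)
```

```text
[ 0.257  0.49  -0.77   2.106  1.297  0.582 -1.587] [586.3 104.7 168. ] [0.4 0.4 0.1] 1.0004937311035806
[-0.60,-0.08,2.25,-0.014,0.003,-0.001]
[-0.61,-0.12,2.24,-0.014,0.003,-0.001]
```

>>> servo_tool:
  commands:
    - [-0.6,-0.08,2.25,-0.014,0.003,0,8.8]
    - [-0.61,-0.12,2.24,-0.014,0.003,0,8.8]
    - [0,0,2,0,0,0,8.8]
    - [0,0,1.9,0,0,0,8.8]
    - [0,0,0,0,0,0,8.8]

```text
time: 19.7
tcp_pos: [624.8, 86.9, 92.1]
orientation: [0.192, 0.719, 0.645, 0.173]
force: [0.0, 0.3, -0.4]
width: 1.0
finger_force: 0.0
```

Run:
```python
from go import *
print("bed",Rb.inv().apply(pos-T),(toolR(Rb).inv()*rq(q)).as_rotvec())
```

```text
[ 0.204  0.664 -0.651  2.079  1.656  0.551 -1.858] [624.8  86.9  92.1] [ 0.   0.3 -0.4] 0.9999236058028603
bed [ 1.27289304 93.57767453 19.03199545] [ 0.00054326 -0.00096955  0.00433428]
```

>>> servo_tool:
  commands:
    - [0,0,0,0,0,0,5.5]
    - [0,0,0,0,0,0,5.5]
    - [0,0,0,0,0,0,5.5]
    - [0,0,0,0,0,0,5.5]
  grip_force: 40

```text
time: 20.1
tcp_pos: [623.7, 87.7, 94.0]
orientation: [0.193, 0.718, 0.646, 0.174]
force: [-1.6, -0.6, 4.5]
width: 0.719
finger_force: 40.0
```

>>> servo_tool:
  commands:
    - [0,0,-0.5,0,0,0,5.5]
    - [0,0,-0.8,0,0,0,5.5]
    - [0,0,-0.8,0,0,0,5.5]
    - [0,0,0,0,0,0,5.5]

```text
time: 20.5
tcp_pos: [612.3, 88.9, 112.0]
orientation: [0.193, 0.718, 0.646, 0.174]
force: [-0.4, -0.2, -2.3]
width: 0.723
finger_force: 40.0
```

Run:
```python
from go import *
print("bed",Rb.inv().apply(pos-T),(toolR(Rb).inv()*rq(q)).as_rotvec(),st["finger_force"],st["wrist_torque"])
print("glue cap",unproj("top",tq((177,42)),150),"body r",unproj("top",tq((203,78)),50))
print("carton end",T+Rb.apply([[32,155+82,22],[32,155+82,77],[-32,155+82,22]]))
w=ctrl.capture("wrist"); t=ctrl.capture("top")
a=cv2.resize(w["frame"],(480,360)); b=cv2.resize(t["frame"][120:240,100:240],(320,274),interpolation=cv2.INTER_CUBIC)
cv2.imwrite("pics/w6.png",np.hstack([a,cv2.copyMakeBorder(b,0,86,0,0,cv2.BORDER_CONSTANT)])[:,:,::-1])
```

```text
[ 0.21   0.61  -0.666  2.105  1.597  0.543 -1.822] [612.3  88.9 112. ] [-0.4 -0.2 -2.3] 0.7228041892027194
bed [ 0.23541804 94.25421601 42.58555734] [-0.00124647  0.00033406  0.00078667] 39.99698423780501 [0.12349367 0.63408867 0.0541566 ]
glue cap [[725.59514304 285.44468504 150.        ]] body r [[712.37575887 280.73186067  50.        ]]
carton end [[664.72610336 226.98445785 110.05255888]
 [637.37468936 229.83930502 157.68395609]
 [609.59994923 232.73833751  78.05255888]]
```

View pics/w6.png

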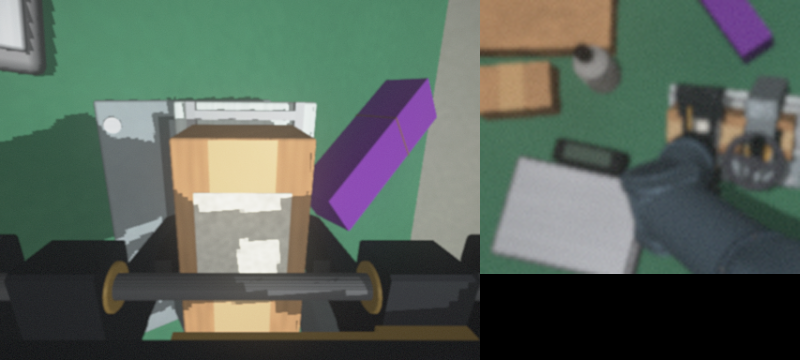

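The carton is lifted straight, with its top at (240,135–340), and the platform is now clear. The glue bottle at about (712,283) is well away. Next I slide it out along the bed's +y, then go to the scale.

Run:
```python
from go import *
qq=lambda r:np.roll(r.as_quat(),1)
A=T+Rb.apply([0,184,42]); L=T+Rb.apply([0,190,115]); RT=toolR(Rb); print(A,L)
F=np.array([484,361.4,150]); RF=downR(np.pi/2-.24)
rows(pos,q,A,RT,4);print();rows(A,qq(RT),L,RT,3);print();rows(L,qq(RT),F,RF,7)
```

```text
[ 0.21   0.612 -0.665  2.104  1.599  0.543 -1.823] [612.6  88.5 111.3] [-0.9  0.6 -3.2] 0.7232116237701945
[621.7149885  178.18588967 111.37306696] [586.03507839 187.94263169 174.59292144]
[2.25,-0.01,-0.01,0.000,0.000,-0.000]
[2.25,-0.01,-0.01,0.000,0.000,-0.000]
[2.25,-0.01,-0.01,0.000,0.000,-0.000]
[2.25,-0.01,-0.01,0.000,0.000,-0.000]

[0.20,-0.00,-2.43,0.000,0.000,0.000]
[0.20,-0.00,-2.43,0.000,0.000,0.000]
[0.20,-0.00,-2.43,0.000,0.000,0.000]

[2.31,-1.65,-0.55,0.075,-0.005,0.019]
[2.28,-1.73,-0.43,0.075,-0.005,0.019]
[2.24,-1.81,-0.31,0.075,-0.005,0.019]
[2.21,-1.87,-0.19,0.075,-0.005,0.019]
[2.17,-1.92,-0.06,0.075,-0.005,0.019]
[2.13,-1.96,0.08,0.075,-0.005,0.019]
[2.10,-1.99,0.21,0.075,-0.005,0.019]
```

>>> servo_tool:
  commands:
    - [1.2,0,0,0,0,0,5.5]
    - [2.2,0,0,0,0,0,5.5]
    - [2.3,0,0,0,0,0,5.5]
    - [2.2,0,0,0,0,0,5.5]
    - [1.0,0,0,0,0,0,5.5]

```text
time: 21.1
tcp_pos: [621.9, 181.0, 111.1]
orientation: [0.191, 0.717, 0.647, 0.175]
force: [-0.0, 0.6, -2.3]
width: 0.717
finger_force: 40.0
```

>>> servo_tool:
  commands:
    - [0.2,0,-1.5,0,0,0,5.5]
    - [0.2,0,-2.4,0,0,0,5.5]
    - [0.2,0,-2.4,0,0,0,5.5]
    - [0,0,-1.0,0,0,0,5.5]
    - [0,0,0,0,0,0,5.5]

```text
time: 21.6
tcp_pos: [586.7, 187.1, 175.3]
orientation: [0.193, 0.718, 0.646, 0.174]
force: [0.2, 0.1, -3.1]
width: 0.72
finger_force: 40.0
```

Run:
```python
from go import *
print("bed",Rb.inv().apply(pos-T))
rows(pos,q,np.array([484,361.4,150]),downR(np.pi/2-.24),9)
```

```text
[ 0.09   0.525 -0.787  2.054  1.321  0.694 -1.73 ] [586.7 187.1 175.3] [ 0.2  0.1 -3.1] 0.7203329089135911
bed [  0.98777665 189.23956495 115.25178267]
[1.81,-1.30,-0.43,0.058,-0.004,0.015]
[1.79,-1.35,-0.36,0.058,-0.004,0.015]
[1.76,-1.39,-0.28,0.058,-0.004,0.015]
[1.74,-1.43,-0.21,0.058,-0.004,0.015]
[1.72,-1.47,-0.13,0.058,-0.004,0.015]
[1.70,-1.50,-0.05,0.058,-0.004,0.015]
[1.68,-1.52,0.03,0.058,-0.004,0.015]
[1.65,-1.54,0.11,0.058,-0.004,0.015]
[1.63,-1.56,0.20,0.058,-0.004,0.015]
```

>>> servo_tool:
  commands:
    - [1.81,-1.3,-0.43,0.058,-0.004,0.015,5.5]
    - [1.79,-1.35,-0.36,0.058,-0.004,0.015,5.5]
    - [1.76,-1.39,-0.28,0.058,-0.004,0.015,5.5]
    - [1.74,-1.43,-0.21,0.058,-0.004,0.015,5.5]
    - [1.72,-1.47,-0.13,0.058,-0.004,0.015,5.5]

```text
time: 22.1
tcp_pos: [529.5, 283.4, 158.9]
orientation: [0.086, 0.764, 0.634, 0.077]
force: [0.7, -0.5, -2.6]
width: 0.723
finger_force: 40.0
```

>>> servo_tool:
  commands:
    - [1.7,-1.5,-0.05,0.058,-0.004,0.015,5.5]
    - [1.68,-1.52,0.03,0.058,-0.004,0.015,5.5]
    - [1.65,-1.54,0.11,0.058,-0.004,0.015,5.5]
    - [1.63,-1.56,0.2,0.058,-0.004,0.015,5.5]
    - [0,0,0,0,0,0,5.5]

```text
time: 22.6
tcp_pos: [483.9, 362.6, 147.3]
orientation: [-0.001, 0.788, 0.616, -0.0]
force: [-0.5, 0.2, -2.6]
width: 0.723
finger_force: 40.0
```

Run:
```python
from go import *
rows(pos,q,np.array([484,361.4,75]),downR(np.pi/2-.24),4)
w=ctrl.capture("wrist"); f=w["frame"].astype(int); cv2.imwrite("pics/w7.png",w["frame"][:,:,::-1])
hsv=cv2.cvtColor(w["frame"],cv2.COLOR_RGB2HSV)
m=((hsv[:,:,0]>8)&(hsv[:,:,0]<25)&(hsv[:,:,1]>60)&(hsv[:,:,2]>90)).astype(np.uint8)
m[290:]=0
n,l,s,_=cv2.connectedComponentsWithStats(m); print(s[np.argsort(-s[:,4])][:4])
Rt=rq(q)
for off in(-38,-40): 
  P=pos+Rt.apply([[off+100,-32,-34],[off+100,32,-34],[off-100,-32,-34]])
  print(proj(camof(w),P))
```

```text
[-0.068  0.788 -0.966  1.695  0.729  1.062 -1.519] [483.9 362.6 147.3] [-0.5  0.2 -2.6] 0.7230813607626296
[-0.03,0.01,1.81,-0.000,-0.000,-0.001]
[-0.03,0.01,1.81,-0.000,-0.000,-0.001]
[-0.03,0.01,1.81,-0.000,-0.000,-0.001]
[-0.03,0.01,1.81,-0.000,-0.000,-0.001]
[[     0      0    512    384 172195]
 [   181    134    156    156  12781]
 [   416      0     96    145  11562]
 [   441      0      4      6     12]]
[[178.73276747 147.79631689]
 [341.52764247 147.77152672]
 [206.98333833 475.30598688]]
[[179.17236138 152.84492092]
 [341.06881978 152.82237999]
 [207.16386039 477.41895122]]
```

The held carton matches the model with its centre 38 mm behind the tool. Lowering gently.

>>> servo_tool:
  commands:
    - [-0.1,0,2,0,0,0,5.5]
    - [0,0,2.2,0,0,0,5.5]
    - [0,0,1.7,0,0,0,5.5]
    - [0,0,0.8,0,0,0,5.5]
    - [0,0,0.3,0,0,0,5.5]

```text
time: 23.15
tcp_pos: [484.0, 359.6, 78.1]
orientation: [0.001, 0.788, 0.616, 0.0]
force: [0.7, 1.0, -3.1]
width: 0.723
finger_force: 40.0
```

>>> servo_tool:
  commands:
    - [0,0,0.15,0,0,0,5.5]
    - [0,0,0.1,0,0,0,5.5]
    - [0,0,0.1,0,0,0,5.5]
    - [0,0,0.05,0,0,0,5.5]
    - [0,0,0,0,0,0,5.5]

```text
time: 23.65
tcp_pos: [484.2, 360.4, 75.3]
orientation: [0.0, 0.788, 0.616, 0.001]
force: [-0.5, 0.1, -3.2]
width: 0.727
finger_force: 40.0
```

>>> servo_tool:
  commands:
    - [0,0,0.12,0,0,0,5.5]
    - [0,0,0.1,0,0,0,5.5]
    - [0,0,0.1,0,0,0,5.5]
    - [0,0,0.05,0,0,0,5.5]
    - [0,0,0,0,0,0,5.5]

```text
time: 24.15
tcp_pos: [484.0, 360.4, 72.3]
orientation: [0.001, 0.788, 0.616, 0.001]
force: [-1.6, -3.4, 6.3]
width: 0.724
finger_force: 40.0
```

Touched down at 6 N. Release and rise.

>>> servo_tool:
  commands:
    - [0,0,0,0,0,0,7]
    - [0,0,0,0,0,0,8.5]
    - [0,0,0,0,0,0,8.5]
    - [0,0,0,0,0,0,8.5]
    - [0,0,-0.8,0,0,0,8.5]

```text
time: 24.65
tcp_pos: [483.5, 359.8, 78.7]
orientation: [0.0, 0.788, 0.616, -0.0]
force: [-0.1, 0.3, -0.5]
width: 0.967
finger_force: 0.0
```

>>> servo_tool:
  commands:
    - [0,0,-2.5,0,0,0,8.5]
    - [0,0,-4,0,0,0,8.5]
    - [0,0,-4,0,0,0,8.5]
    - [0,0,-3,0,0,0,8.5]
    - [0,0,0,0,0,0,8.5]

```text
time: 25.15
tcp_pos: [485.1, 362.6, 219.4]
orientation: [0.0, 0.788, 0.616, 0.005]
force: [0.4, 0.2, 0.7]
width: 0.966
finger_force: 0.0
```

Run:
```python
from go import *
w=ctrl.capture("wrist"); cv2.imwrite("pics/w8.png",w["frame"][:,:,::-1])
hsv=cv2.cvtColor(w["frame"],cv2.COLOR_RGB2HSV)
def comp(m,k=3):
    n,l,s,c=cv2.connectedComponentsWithStats(m.astype(np.uint8)); i=np.argsort(-s[1:,4])[:k]+1; return l,i,s,c
m=(hsv[:,:,0]>8)&(hsv[:,:,0]<25)&(hsv[:,:,1]>50)&(hsv[:,:,2]>80); m[290:]=0
l,i,s,c=comp(m); print("carton",s[i],c[i].round(1))
pl=(hsv[:,:,1]<25)&(hsv[:,:,2]>150); pl[280:]=0
l,i,s,c=comp(pl); print("plate",s[i])
C=np.array([475,324.5,105]); Rs=R.from_euler("z",-.24)
print("pred carton top",proj(camof(w),C+Rs.apply([[-32,100,0],[32,100,0]])).round(1).tolist(),"bottom",proj(camof(w),[475,324.5,50]+Rs.apply([[-32,100,0],[32,100,0]])).round(1).tolist())
print("pred plate",proj(camof(w),[475,324.5,50]+Rs.apply([[-80,110,0],[80,110,0],[-80,0,0],[80,0,0]])).round(1).tolist())
for r in (120,160,200,240):
    row=np.where(m[r])[0]; p=np.where(pl[r])[0]; print(r,row.min() if len(row) else None,row.max() if len(row) else None,p.min() if len(p) else None,p.max() if len(p) else None)
t=ctrl.capture("top"); cv2.imwrite("pics/t8.png",t["frame"][:,:,::-1]); h=cv2.cvtColor(t["frame"],cv2.COLOR_RGB2HSV)
m=(h[:,:,0]>4)&(h[:,:,0]<22)&(h[:,:,1]>90)&(h[:,:,2]>60); m[:190]=0;m[245:]=0;m[:,:278]=0;m[:,330:]=0
v,u=np.where(m); print("roll in tray bbox",u.min(),u.max(),v.min(),v.max(),unproj("top",[((u.min()+u.max())/2,(v.min()+v.max())/2)],53))
```

```text
[-0.03   0.705 -1.029  1.646  0.652  1.162 -1.464] [485.1 362.6 219.4] [0.4 0.2 0.7] 0.9664948406568666
carton [[  376     0   136   165 16373]
 [  222   122    70   168  7827]
 [   77   281    12     9    37]] [[448.4  68.9]
 [257.  210.9]
 [ 82.1 285.8]]
plate [[ 183  103  148  177 6870]
 [ 234  153   47   60 2667]
 [ 480  170   32   51 1311]]
pred carton top [[221.7, 123.3], [293.0, 123.0]] bottom [[227.7, 119.5], [286.8, 119.3]]
pred plate [[182.5, 110.1], [331.8, 109.5], [190.3, 206.3], [324.8, 205.6]]
120 393 511 184 281
160 224 511 187 280
200 226 288 191 511
240 226 287 194 225
roll in tray bbox 291 316 205 230 [[ 457.9799333  -293.26509171   53.        ]]
```

Run:
```python
import cv2
g=cv2.cvtColor(cv2.imread("pics/w8.png"),cv2.COLOR_BGR2GRAY)
for c in(200,257,310): print(c,g[96:134,c].tolist())
print("row160",g[160,176:232].tolist(),g[160,280:340].tolist())
# near corner of the platform in w3 (bottom-left), column/row profiles
h=cv2.imread("pics/w3.png"); h=cv2.resize(h,(512,384)); k=cv2.cvtColor(h,cv2.COLOR_BGR2GRAY)
print("w3 col230",k[215:250,230].tolist()); print("w3 col300 top",k[15:50,300].tolist()); print("w3 row120",k[120,220:240].tolist(),k[120,370:400].tolist())
```

```text
200 [126, 126, 123, 116, 99, 105, 123, 142, 153, 165, 170, 176, 170, 152, 148, 182, 216, 222, 223, 221, 221, 222, 222, 221, 222, 221, 221, 222, 222, 223, 222, 223, 222, 221, 223, 222, 222, 223]
257 [130, 129, 126, 115, 111, 120, 136, 149, 159, 165, 173, 172, 169, 161, 177, 210, 224, 225, 224, 225, 224, 220, 204, 175, 143, 116, 97, 89, 110, 164, 214, 228, 230, 228, 228, 227, 227, 228]
310 [125, 125, 112, 104, 111, 126, 140, 149, 158, 166, 169, 165, 157, 159, 188, 215, 217, 208, 184, 157, 139, 134, 133, 135, 135, 134, 132, 134, 132, 134, 132, 133, 136, 134, 135, 133, 135, 137]
row160 [125, 128, 126, 128, 128, 127, 127, 129, 130, 124, 133, 167, 207, 223, 222, 219, 218, 218, 219, 221, 222, 222, 222, 224, 222, 223, 221, 219, 219, 219, 223, 223, 220, 203, 168, 143, 135, 136, 136, 137, 137, 139, 139, 137, 139, 137, 133, 129, 121, 120, 121, 120, 122, 122, 120, 121] [154, 139, 118, 116, 117, 116, 115, 116, 115, 115, 114, 122, 129, 133, 134, 135, 134, 135, 134, 134, 133, 132, 132, 135, 134, 134, 135, 136, 130, 134, 138, 134, 135, 137, 136, 135, 133, 136, 133, 134, 134, 134, 134, 137, 134, 132, 126, 107, 72, 48, 46, 42, 44, 42, 44, 45, 44, 45, 48, 45]
w3 col230 [222, 222, 222, 222, 222, 222, 224, 223, 224, 225, 224, 225, 224, 225, 225, 226, 225, 225, 225, 224, 225, 225, 224, 216, 177, 150, 136, 134, 136, 136, 138, 138, 135, 135, 135]
w3 col300 top [128, 131, 130, 131, 130, 133, 130, 130, 127, 130, 140, 150, 159, 170, 174, 175, 179, 195, 217, 224, 225, 226, 224, 227, 226, 225, 225, 226, 226, 225, 224, 226, 226, 227, 227]
w3 row120 [137, 137, 137, 138, 136, 134, 128, 132, 142, 156, 175, 209, 225, 230, 230, 228, 227, 225, 226, 228] [225, 223, 223, 221, 221, 224, 226, 226, 224, 223, 225, 223, 224, 224, 222, 222, 222, 221, 221, 221, 221, 221, 221, 222, 217, 183, 132, 77, 62, 62]
```

Platform and carton edges agree with the model to within about 2 mm and the roll lies inside the tray. Handing in.

```bash
python3 -c "
from plant import ctrl
print(ctrl.finish_job())"
```

```text
the job is handed in; nothing more can be done
None
```

The press is wound up to about 9.24 rad, the tape roll lies in the grey tray and the carton is centred on the scale to about 2 mm; I handed it in at about 25 s and got no verdict back. I viewed 11 pictures, one over the limit of 10.

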